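# Stack a disc-spring pack on its mandrel, faces alternating

## Robot

A 6-joint arm with a two-finger parallel gripper is mounted at the origin on a cart in front of the work surface, level with it; the furniture and walls round the work are solid. World frame = base frame: x ahead of the robot, y to its left, z up, the work surface at z = 0. Lengths are in m, angles in rad, forces in N, time in s.
With the tool pointing down it reaches from about 0.35 to 0.975 m from the base axis. Payload 4.9 kg.
Tool frame: the origin (TCP) lies on the centre line of the jaws, within the pads' length; the fingertips stand 11 mm ahead of it and the grasp point (between the pads) lies 8 mm behind it; z points along the fingers, y is the direction in which the jaws open and shut (so a half turn about z gives the same grasp; the last joint's range is limited). The gripper opens to 85 mm and grips with 20 to 120 N. Pads are 22 mm wide; open, the fingers measure 114 mm over their backs; the gripper's body (76 mm by 85 mm) begins 54 mm behind the grasp point. The pads swing forward as they close: fully open they stand 13 mm farther back than shut.
Start: joints at [1.059, 0.053, 1.613, -0, 1.476, -0.119], TCP at [0.239, 0.577, 0.242] pointing down, gripper open.
Joint ranges: [-3.01, 3.01], [-1.01, 2.22], [0.06, 2.58], [-1.02, 4.17], [0.09, 2.62], [-3.14, 3.14]. Speed limits (rad/s): [2.57, 2.57, 3.14, 3.14, 3.14, 3.14].

## Interface

Orientations are given as a rotation vector (axis times angle).
In Python, from station import ctrl gives the robot as it stands.
- The arm moves only by the shell command python3 -m crank 'ROWS' [OPENING] [FORCE]. ROWS is JSON, a list of rows, each an object of numbers: "x", "y", "z": the shift along the tool's x, y, z as a fraction of full scale; "roll": the turn about the tool's z as a fraction of full scale. In form: [{"x": .., "y": .., "z": .., "roll": ..}, ...]. A call has 1 to 10 rows; each row shifts and turns the commanded pose from where the row before left it, along the tool's axes as they then stand; what a row does not reach is not made up. Full scale, the value 1, is 0.06 m for a shift and 0.12 rad for a turn. A row lasts 1/8 s, in which the tool goes at most 62.5 mm and 10.7 degrees, less where a joint would pass 70% of its speed; a pose out of reach is approached as far as the arm can. A call with a number of a shift or a turn outside -1 to 1 is refused whole. A call with a gripper value outside its range is refused whole. OPENING is the closure, from 0 (fully open) to 1 (shut), set as the call begins (- or left out, the last holds). The fingers move at their own pace and stop on an object; FORCE is the grip in N (left out, the last holds). Time passes only in rows, so rows that do not move let the fingers close. It gives the time, the measured TCP pose, the force and the opening at its end, in the units of the state.
- ctrl.get_obs(): the state, without advancing time (a new reading comes with each control period).
- ctrl.get_image(name): name is "scene" or "top"; returns a dict with "img" (420x560x3 uint8, red, green, blue), "K" (3x3 intrinsics, pixels), "rvec" (rotation vector, rad) and "tvec" (3), from world to camera coordinates, as OpenCV has them. Camera axes: x right, y down, z forward; pixel columns grow to the right and rows downward; lengths in m; the calibration is good to about 2 mm. A picture is of the moment at which its call begins. There is no depth.
- ctrl.finish_job(): hands the job in, once; it reports no verdict.
The state is a dict: "t": time; "q": joint angles; "dq": joint speeds; "effort": joint torques, N m; "tool_pos": TCP position; "tool_rot": TCP orientation; "contact_force": force on the tool from outside, world axes, zero at the start; "wrist_torque": the same for the moment, N m; "opening": finger opening in m.
Only numpy, scipy, OpenCV 4.12 (cv2) and the standard library are available. Lean on these libraries where they do the work, as an engineer would, in place of code of your own. Each camera call takes 0.05 s, during which the arm holds its last target.

## Task

Finish the spring pack on the mandrel: one conical spring washer already lies on it, hollow side up. Add the two washers that stand on edge in the white stands so that the faces alternate: the next one hollow side down, rim to rim on the first, and the last one hollow side up again. Leave all three seated flat on one another round the arbor, and leave the other things on the bench where they are.

Things in the scene. Friction and masses are not known exactly. Their poses are not given: they have to be found in the camera images.
- mandrel: fixed upright mandrel, origin under its centre, axis z: flange 84 mm across, 12 mm high; column 40 mm across up to a shoulder 60 mm up; arbor 20 mm across to 88 mm up, tapered to 10 mm across at 98 mm up (2 mm play to the washers all round). Seated as asked, the washers' centres lie 64.8, 74.3 and 83.8 mm above the worktop. Shelves rise behind it from x = 0.78 m
- washer_seated: plain steel conical spring washer: 54 mm outside, 24 mm bore, 9.5 mm high; its wide rim has an edge face 5 mm wide, centred 2.3 mm from the origin towards the hollow side. Origin on its axis at mid-height, +z from the hollow side to the small end (+z up = hollow side down). About 50 g. It lies on the mandrel's shoulder at the start, hollow side up, loose.
- washer_a: plain steel conical spring washer: 54 mm outside, 24 mm bore, 9.5 mm high; its wide rim has an edge face 5 mm wide, centred 2.3 mm from the origin towards the hollow side. Origin on its axis at mid-height, +z from the hollow side to the small end (+z up = hollow side down). About 50 g. It stands on edge in stand_a at the start, small end towards the stand's +y, leaning a few degrees at most.
- washer_b: plain steel conical spring washer: 54 mm outside, 24 mm bore, 9.5 mm high; its wide rim has an edge face 5 mm wide, centred 2.3 mm from the origin towards the hollow side. Origin on its axis at mid-height, +z from the hollow side to the small end (+z up = hollow side down). About 50 g. It stands on edge in stand_b at the start, small end towards the stand's -y, leaning a few degrees at most.
- stand_a: fixed white stand, foot 44x62 mm, 22 mm high, origin under its centre; two cheeks (34 mm wide along x, 10.8 mm apart, tops 42 mm up) hold one washer on edge, its axis along the stand's y, centre 50 mm up; it sticks out 10 mm past the cheeks either side and lifts straight out. Which of the two stands is on the left varies.
- stand_b: fixed white stand, foot 44x62 mm, 22 mm high, origin under its centre; two cheeks (34 mm wide along x, 10.8 mm apart, tops 42 mm up) hold one washer on edge, its axis along the stand's y, centre 50 mm up; it sticks out 10 mm past the cheeks either side and lifts straight out. Which of the two stands is on the left varies.
- mini_beaker: bystander: small open glass beaker, 42 mm across, 46 mm high, origin at the centre of its underside, stands to the right of the mandrel
- hdpe_round_bottle: bystander: round white plastic bottle with cap, 46 mm across, 104 mm high, origin at the centre of its underside, stands behind the mandrel to the left
- tweezers: bystander: thin steel tweezers, 119 mm long, 11 mm high, lying flat between the two stands, origin at its underside's centre
Not all that is in view belongs to the job. Leave any brown, purple or yellow look-alike of the mandrel alone.

How it is judged:
By the outcome, as a careful person would: the job done as asked, in the order asked, and still so for the second after the job is handed in, with the robot touching nothing.
It also fails if it takes over 56 s, if anything falls off the work surface, if the arm or the gripper's body presses on something with over 40 N, if the wrist force passes 120 N, or if a joint passes its speed limit or range.

## Working session

There is one attempt and no reset: what is moved stays moved. The work goes in short steps, Python scripts to look and compute and a shell command to move; the robot and the scene stay as the last step left them, time stands still between calls to the robot, and variables do not carry over. Pictures are saved under pics/ and viewed, and the job is handed in when it is done.

```bash
ls; mkdir -p pics
python3 - <<'E'
from station import ctrl
import cv2,pickle
o=ctrl.get_obs();print(o)
for n in ["scene","top"]:
    d=ctrl.get_image(n);pickle.dump(d,open(f"pics/{n}0.pkl","wb"))
    cv2.imwrite(f"pics/{n}0.png",d["img"][:,:,::-1]);print(n,d["K"],d["rvec"],d["tvec"])
E
```

```text
pics
{'t': 0.0, 'q': array([ 1.05900658e+00,  5.33502222e-02,  1.61428445e+00,  1.43810031e-05,
        1.47600943e+00, -1.19010999e-01]), 'dq': array([-0.00082262,  0.00085302,  0.00186514,  0.00130797, -0.00016558,
       -0.00038324]), 'effort': array([-2.21793540e-03, -3.93666101e+01, -3.70184398e+01, -2.65634244e-04,
        6.73033472e-03, -2.60067935e-06]), 'tool_pos': array([0.23893027, 0.57687901, 0.24107282]), 'tool_rot': array([-6.12892057e-01, -3.08056407e+00,  3.05584486e-03]), 'contact_force': array([0.42951867, 0.26994608, 0.05374858]), 'wrist_torque': array([-0.00401202,  0.05215407,  0.05204288]), 'opening': 0.0851480445918206}
scene [[381.97576758   0.         283.87915383]
 [  0.         381.97576758 214.65565257]
 [  0.           0.           1.        ]] [ 2.31736984 -0.62296559  0.27520632] [-0.47819     0.19350098  0.75182186]
top [[522.90105833   0.         283.90217929]
 [  0.         522.90105833 201.21494456]
 [  0.           0.           1.        ]] [ 2.16603815 -2.20015774  0.03005324] [-0.01478378  0.49662062  1.43728953]
```

View pics/scene0.png

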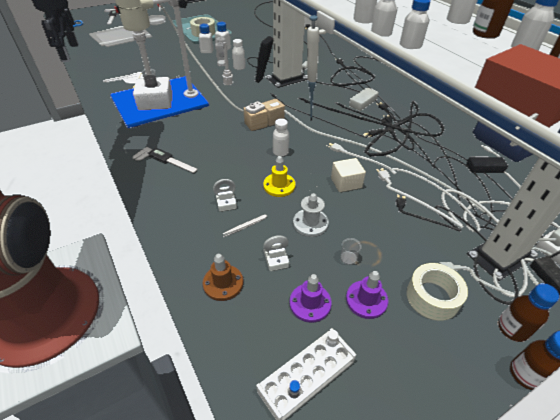

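View pics/top0.png

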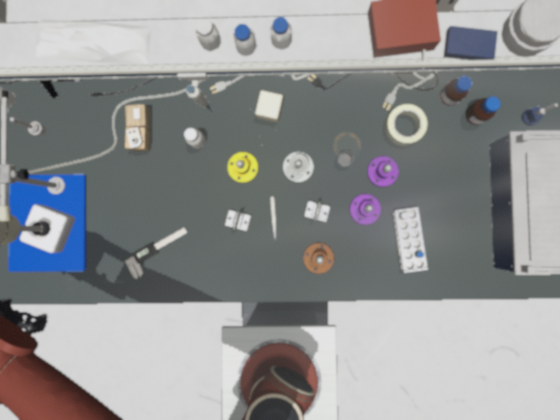

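Run:
```python
import cv2,numpy as np
t=cv2.imread("pics/top0.png");s=cv2.imread("pics/scene0.png")
a=cv2.resize(t[140:250,210:350],None,fx=5,fy=5,interpolation=cv2.INTER_CUBIC)
b=cv2.resize(s[150:290,190:360],None,fx=4,fy=4,interpolation=cv2.INTER_CUBIC)
cv2.imwrite("pics/tz.png",a);cv2.imwrite("pics/sz.png",b)
```

```text
(no output)
```

View pics/tz.png

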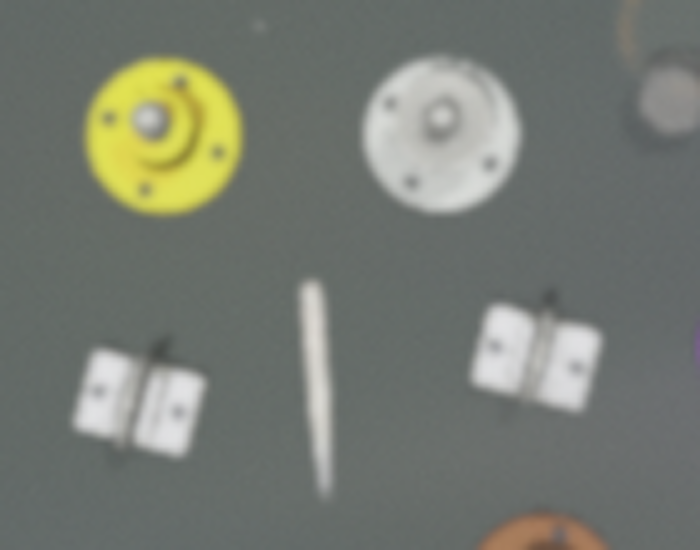

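View pics/sz.png

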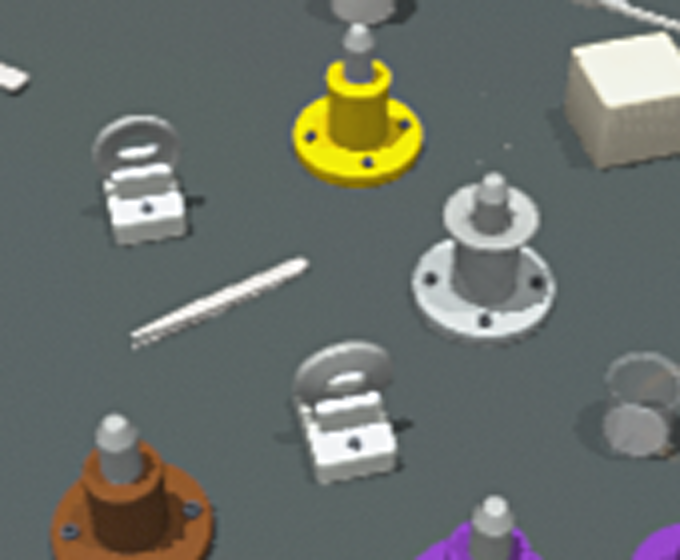

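```bash
cat > h.py <<'E'
import cv2,numpy as np,pickle
def cam(d):
    R=cv2.Rodrigues(np.array(d["rvec"],float))[0];t=np.array(d["tvec"],float).ravel();return np.array(d["K"]),R,t
def ray(d,uv):
    K,R,t=cam(d);v=R.T@np.linalg.solve(K,[uv[0],uv[1],1]);return -R.T@t,v/np.linalg.norm(v)
def plane(d,uv,z):
    c,v=ray(d,uv);return c+v*(z-c[2])/v[2]
def proj(d,p):
    K,R,t=cam(d);q=K@(R@np.array(p,float)+t);return q[:2]/q[2]
E
python3 - <<'E'
from h import *
D={n:pickle.load(open(f"pics/{n}0.pkl","rb")) for n in("top","scene")}
for n in D: print(n,"cam",ray(D[n],(0,0))[0])
def blobs(n,lo,box):
    im=D[n]["img"].astype(int);x0,y0,x1,y1=box
    g=im[y0:y1,x0:x1];m=((g.min(2)>lo)&(g.max(2)-g.min(2)<40)).astype(np.uint8)
    cs,_=cv2.findContours(m,cv2.RETR_EXTERNAL,cv2.CHAIN_APPROX_NONE)
    return [c+np.array([[x0,y0]]) for c in cs if cv2.contourArea(c)>20]
for n,lo,box in [("top",135,(210,150,345,240)),("scene",150,(200,170,350,280))]:
    for c in blobs(n,lo,box):
        print(n,"area",cv2.contourArea(c),"rect",cv2.minAreaRect(c), "circ",cv2.minEnclosingCircle(c)[0], "ell",cv2.fitEllipse(c) )
# top-plane world rects
for c in blobs("top",135,(210,150,345,240)):
    w=np.array([plane(D["top"],p[0],0.022)[:2] for p in c],np.float32)*1000
    print("world rect z22",cv2.minAreaRect(w),"circ z12",cv2.minEnclosingCircle(np.array([plane(D["top"],p[0],0.012)[:2]*1000 for p in c],np.float32)))
E
```

```text
top cam [ 0.42079083 -0.05733079  1.46023972]
scene cam [ 0.20838924 -0.56117611  0.68774975]
top area 356.0 rect ((237.34234619140625, 220.09132385253906), (24.155872344970703, 17.263397216796875), 14.931416511535645) circ (237.08489990234375, 219.7452850341797) ell ((237.28875732421875, 220.3059844970703), (18.03159523010254, 28.266216278076172), 104.44527435302734)
top area 376.5 rect ((316.70587158203125, 211.17649841308594), (24.25356101989746, 17.46256446838379), 14.03624439239502) circ (316.81005859375, 211.38267517089844) ell ((316.79388427734375, 211.17007446289062), (18.7102108001709, 27.765769958496094), 104.59770965576172)
top area 158.5 rect ((273.2293701171875, 216.48231506347656), (41.1860237121582, 5.29205846786499), 85.60128784179688) circ (273.0, 216.5) ell ((273.028564453125, 214.8040771484375), (4.750844478607178, 47.09355926513672), 175.67178344726562)
top area 35.0 rect ((341.5, 159.5), (9.0, 5.0), 90.0) circ (343.0, 159.5) ell ((341.90594482421875, 159.63894653320312), (5.327926158905029, 9.845175743103027), 2.3617167472839355)
top area 741.5 rect ((297.7500305
[... 2497 characters left out ...]
73438), (66.5689468383789, 48.00910186767578), 74.99366760253906) circ z12 ((466.7182922363281, -113.16376495361328), 37.6606330871582)
world rect z22 ((454.3697509765625, 7.252366542816162), (113.35664367675781, 14.572545051574707), 3.6198742389678955) circ z12 ((454.5628967285156, 8.338635444641113), 57.084197998046875)
world rect z22 ((608.4998168945312, -183.42747497558594), (13.761575698852539, 24.979162216186523), 88.80158233642578) circ z12 ((609.7179565429688, -188.46224975585938), 12.877898216247559)
world rect z22 ((592.0055541992188, -62.463226318359375), (86.24311828613281, 84.14361572265625), 43.9604377746582) circ z12 ((592.497802734375, -62.42865753173828), 44.297855377197266)
```

```bash
cat >> h.py <<'E'
def ring(c,n,r,k=40):
    n=np.array(n,float)/np.linalg.norm(n);a=np.cross(n,[0.3,0.5,0.8]);a/=np.linalg.norm(a);b=np.cross(n,a)
    return [np.array(c)+r*(np.cos(t)*a+np.sin(t)*b) for t in np.linspace(0,2*np.pi,k)]
def overlay(d,curves,box,f,name):
    x0,y0,x1,y1=box;im=cv2.resize(d["img"][y0:y1,x0:x1,::-1],None,fx=f,fy=f,interpolation=cv2.INTER_CUBIC)
    for cv,col in curves:
        p=np.array([((proj(d,q)-[x0,y0])+0.5)*f-0.5 for q in cv]);cv2.polylines(im,[np.round(p).astype(np.int32)],False,col,1)
    cv2.imwrite(name,im)
E
python3 - <<'E'
from h import *
D={n:pickle.load(open(f"pics/{n}0.pkl","rb")) for n in("top","scene")}
M=np.array([.5923,-.0624,0]);z=np.array([0,0,1.])
C=[(ring(M+z*.012,z,.042),(0,0,255)),(ring(M+z*.098,z,.005),(0,255,0)),(ring(M+z*.0671,z,.027),(255,0,0))]
for s,yaw in (((.446,.1064),-15.5),((.467,-.1125),-15)):
    y=np.radians(yaw);ex=np.array([np.cos(y),np.sin(y),0]);ey=np.array([-np.sin(y),np.cos(y),0]);S=np.array([*s,0])
    C.append(([S+z*.022+a*.022*ex+b*.031*ey for a,b in((1,1),(1,-1),(-1,-1),(-1,1),(1,1))],(0,0,255)))
    for k,c in((-1,(255,0,0)),(1,(0,255,0))): C.append((ring(S+z*.05+k*ey*.0023,ey,.027),c))
overlay(D["top"],C,(210,140,350,250),5,"pics/to.png");overlay(D["scene"],C,(190,150,350,290),4,"pics/so.png")
E
```

```text
(no output)
```

View pics/to.png

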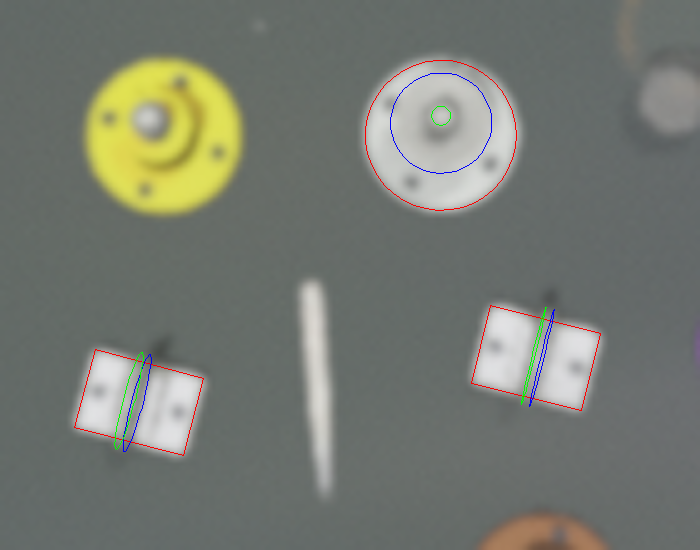

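View pics/so.png

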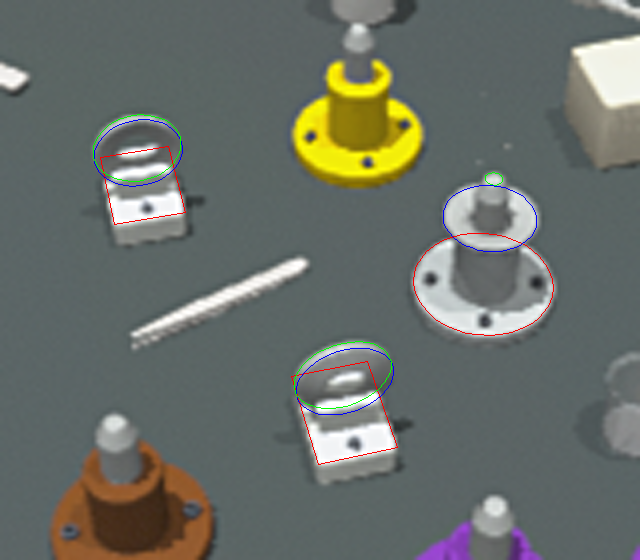

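Run:
```python
import cv2,numpy as np
t=cv2.imread("pics/top0.png");s=cv2.imread("pics/scene0.png")
f=lambda im,x,y,w,h,k:cv2.resize(im[y:y+h,x:x+w],(400,300),interpolation=cv2.INTER_CUBIC)
a=np.vstack([np.hstack([f(t,220,205,36,27,0),f(t,299,198,36,27,0)]),np.hstack([f(s,206,175,40,30,0),f(s,256,230,48,36,0)])])
a=np.clip(a.astype(float)*1.0,0,255).astype(np.uint8);cv2.imwrite("pics/w.png",a)
```

```text
(no output)
```

View pics/w.png

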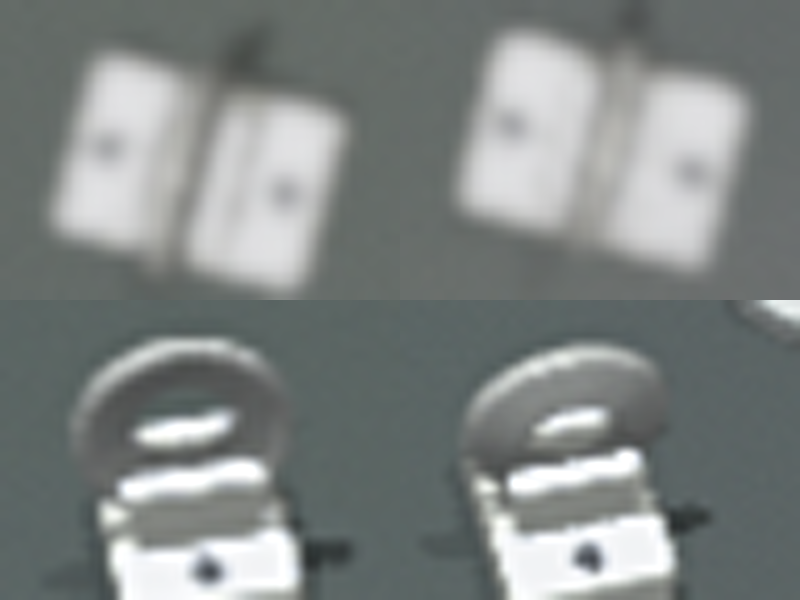

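Run:
```python
from h import *
D={n:pickle.load(open(f"pics/{n}0.pkl","rb")) for n in("top","scene")}
z=np.array([0,0,1.]);out=[]
for s,yaw,box in (((.446,.1064),-15.5,(206,172,246,202)),((.467,-.1125),-15,(256,230,296,260))):
    y=np.radians(yaw);ey=np.array([-np.sin(y),np.cos(y),0]);S=np.array([*s,.05])
    for k in (1,-1):  # k: small end direction *ey
        C=[(ring(S-k*ey*.0048,ey,.027),(0,0,255)),(ring(S+k*ey*.0002,ey,.027),(0,255,255)),(ring(S+k*ey*.00475,ey,.012),(0,255,0)),(ring(S+k*ey*.0005,ey,.012),(255,255,0))]
        overlay(D["scene"],C,box,10,"pics/tmp.png");out.append(cv2.imread("pics/tmp.png"))
cv2.imwrite("pics/hyp.png",np.vstack([np.hstack(out[:2]),np.hstack(out[2:])]))
```

```text
(no output)
```

View pics/hyp.png

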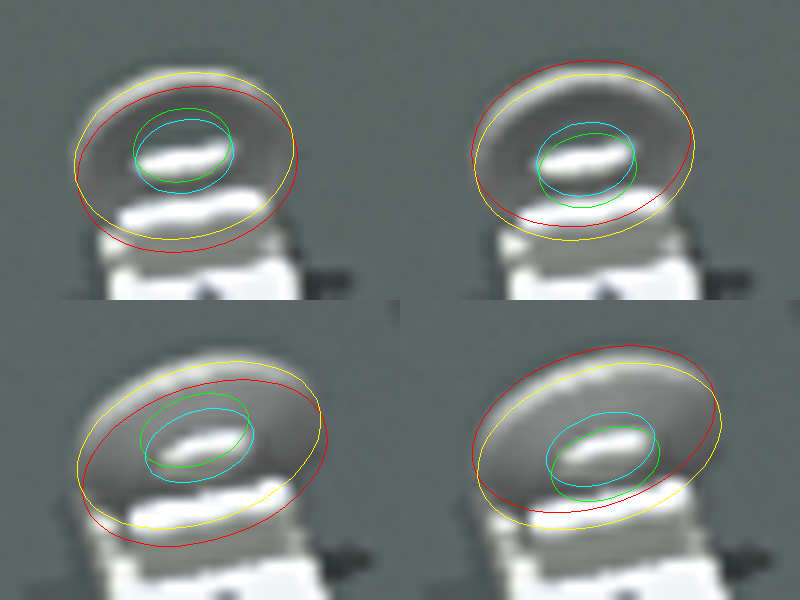

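```bash
cat >> h.py <<'E'
def go(x,y,z,yaw=None):
    """fractions of full scale, tool axes, from measured pose; yaw deg = heading of tool y (mod 180). Roll first, then shift."""
    from station import ctrl
    o=ctrl.get_obs();R=cv2.Rodrigues(o["tool_rot"])[0];r=0
    if yaw is not None:
        cur=np.degrees(np.arctan2(R[1,1],R[0,1]));dl=(yaw-cur+90)%180-90
        r=-np.radians(dl)  # tool z down
        R=R@cv2.Rodrigues(np.array([0,0,r]))[0]
    d=R.T@(np.array([x,y,z])-o["tool_pos"])
    print("roll total",round(r/.12,2),"shift xyz units",np.round(d/.06,2),"| tool x,y axes",np.round(R[:,0],3),np.round(R[:,1],3),"zaxis",np.round(R[:,2],4))
def st():
    from station import ctrl
    o=ctrl.get_obs();R=cv2.Rodrigues(o["tool_rot"])[0]
    print("t",round(o["t"],2),"pos mm",np.round(o["tool_pos"]*1000,1),"yaw",round(np.degrees(np.arctan2(R[1,1],R[0,1])),2),"F",np.round(o["contact_force"],1),"op",round(o["opening"]*1000,1),"q6",round(o["q"][5],2))
E
python3 - <<'E'
from h import *
st(); go(.446,.1064,.15,-15.5)
E
```

```text
t 0.1 pos mm [239.  576.9 241.2] yaw 67.5 F [ 0.6 -0.6 -0.7] op 85.4 q6 -0.12
roll total 12.07 shift xyz units [-6.63  5.42  1.53] | tool x,y axes [ 0.267  0.964 -0.002] [ 0.964 -0.267 -0.   ] zaxis [-9.0e-04 -1.6e-03 -1.0e+00]
```

```bash
python3 -m crank '[{"roll":1},{"roll":1},{"roll":1},{"roll":1},{"roll":1},{"roll":1},{"roll":1},{"roll":1},{"roll":1},{"roll":1}]' 0 20
python3 -m crank '[{"roll":1},{"roll":1},{"roll":0.07},{"x":-0.8,"y":0.65},{"x":-0.8,"y":0.65},{"x":-0.8,"y":0.65},{"x":-0.8,"y":0.65},{"x":-0.8,"y":0.65},{"x":-0.8,"y":0.65},{"x":-0.8,"y":0.65}]'
python3 -c "
from h import *
st(); go(.446,.1064,.15,-15.5)"
```

```text
t 0.1 pos mm [239.  576.9 241.2] yaw 67.5 F [ 0.6 -0.6 -0.7] op 85.4 q6 -0.12
roll total 12.07 shift xyz units [-6.63  5.42  1.53] | tool x,y axes [ 0.267  0.964 -0.002] [ 0.964 -0.267 -0.   ] zaxis [-9.0e-04 -1.6e-03 -1.0e+00]validation failed for argument at $[0]...
validation failed for argument at $[0]...
```

```bash
python3 -m crank '[{"x":0,"y":0,"z":0,"roll":1},{"x":0,"y":0,"z":0,"roll":1},{"x":0,"y":0,"z":0,"roll":1},{"x":0,"y":0,"z":0,"roll":1},{"x":0,"y":0,"z":0,"roll":1},{"x":0,"y":0,"z":0,"roll":1},{"x":0,"y":0,"z":0,"roll":1},{"x":0,"y":0,"z":0,"roll":1},{"x":0,"y":0,"z":0,"roll":1},{"x":0,"y":0,"z":0,"roll":1}]' 0 20
python3 -c "
from h import *
st(); go(.446,.1064,.15,-15.5)"
```

```text
t: 1.35
tool_pos: [0.239, 0.5771, 0.2415]
tool_rot: [2.25, 2.192, -0.002]
contact_force: [0.3, -0.6, -0.1]
opening: 0.0854
t 1.35 pos mm [239.  577.1 241.5] yaw -1.49 F [ 0.3 -0.6 -0.1] op 85.4 q6 1.08
roll total 2.04 shift xyz units [-6.64  5.42  1.53] | tool x,y axes [ 0.267  0.964 -0.001] [ 0.964 -0.267 -0.   ] zaxis [-6.0e-04 -1.1e-03 -1.0e+00]
```

```bash
python3 -m crank '[{"x":0,"y":0,"z":0,"roll":1},{"x":0,"y":0,"z":0,"roll":1},{"x":0,"y":0,"z":0,"roll":0.05},{"x":-0.8,"y":0.65,"z":0,"roll":0},{"x":-0.8,"y":0.65,"z":0,"roll":0},{"x":-0.8,"y":0.65,"z":0,"roll":0},{"x":-0.8,"y":0.65,"z":0,"roll":0},{"x":-0.8,"y":0.65,"z":0,"roll":0},{"x":-0.8,"y":0.65,"z":0,"roll":0},{"x":-0.8,"y":0.65,"z":0,"roll":0}]'
python3 -c "
from h import *
st(); go(.446,.1064,.15,-15.5)"
```

```text
t: 2.6
tool_pos: [0.4138, 0.1792, 0.2423]
tool_rot: [2.496, 1.907, 0.001]
contact_force: [0.6, 0.2, 0.0]
opening: 0.0852
t 2.6 pos mm [413.8 179.2 242.3] yaw -15.22 F [0.6 0.2 0. ] op 85.2 q6 0.51
roll total 0.04 shift xyz units [-1.03  0.84  1.54] | tool x,y axes [0.267 0.964 0.   ] [ 0.964 -0.267  0.001] zaxis [ 7.e-04  2.e-04 -1.e+00]
```

```bash
python3 -m crank '[{"x":-0.52,"y":0.42,"z":0.6,"roll":0.04},{"x":-0.5,"y":0.42,"z":0.8,"roll":0},{"x":0,"y":0,"z":0.65,"roll":0},{"x":0,"y":0,"z":0,"roll":0}]'
python3 - <<'E'
from h import *
from station import ctrl
st(); go(.446,.1064,.05,-15.5)
for n,b in(("scene",(180,100,340,220)),("top",(190,160,330,265))):
    d=ctrl.get_image(n);pickle.dump(d,open(f"pics/{n}1.pkl","wb"))
    overlay(d,[],b,5,f"pics/{n}1.png")
E
```

```text
t: 3.1
tool_pos: [0.4428, 0.108, 0.1156]
tool_rot: [-2.499, -1.896, 0.011]
contact_force: [-0.7, -0.2, -0.2]
opening: 0.0854
t 3.1 pos mm [442.8 108.  115.6] yaw -15.61 F [-0.7 -0.2 -0.2] op 85.4 q6 0.35
roll total -0.02 shift xyz units [-0.01  0.07  1.09] | tool x,y axes [ 0.267  0.964 -0.003] [ 0.964 -0.267 -0.008] zaxis [-8.2e-03 -6.0e-04 -1.0e+00]
```

View pics/scene1.png

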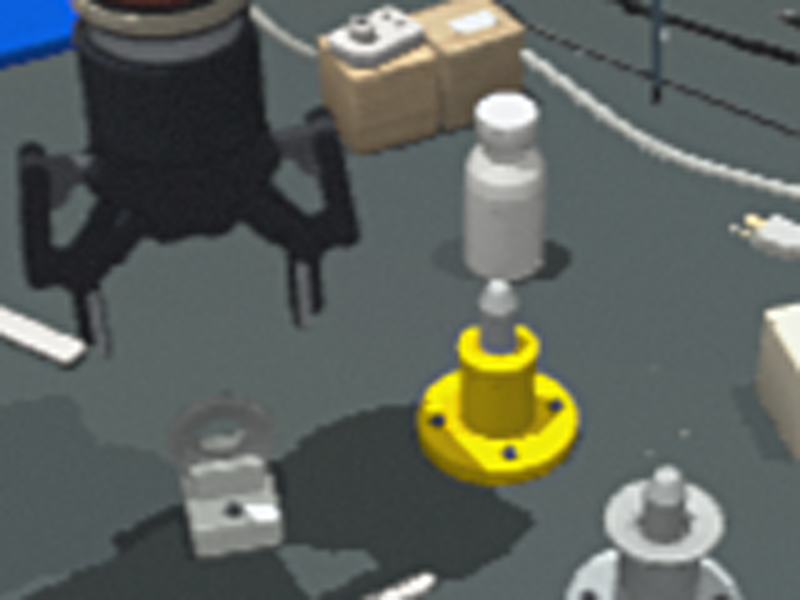

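Run:
```python
from h import *
d=pickle.load(open("pics/scene1.pkl","rb"))
p=np.array([.4428,.108,.1156]);y=np.array([.964,-.267,-.008])
for dz in(-10,0,5,11): print(dz,[np.round((proj(d,p+s*y*.0425+[0,0,-dz/1000])-[180,100])*5) for s in(-1,1)])
st();go(.446,.1064,.05,-15.5)
```

```text
-10 [array([104., 329.]), array([288., 303.])]
0 [array([107., 346.]), array([289., 320.])]
5 [array([109., 354.]), array([290., 328.])]
11 [array([111., 364.]), array([291., 338.])]
t 3.2 pos mm [446.1 108.9 120.2] yaw -15.56 F [0.  0.5 0.8] op 85.4 q6 0.35
roll total -0.01 shift xyz units [-0.04  0.01  1.17] | tool x,y axes [0.267 0.964 0.   ] [ 0.964 -0.267  0.001] zaxis [ 7.e-04  1.e-04 -1.e+00]
```

```bash
python3 -m crank '[{"x":-0.04,"y":0,"z":0.6,"roll":0},{"x":0,"y":0,"z":0.58,"roll":0},{"x":0,"y":0,"z":0,"roll":0},{"x":0,"y":0,"z":0,"roll":0}]' 
python3 -c "
from h import *
st(); go(.446,.1064,.05,-15.5)"
python3 -m crank '[{"x":0,"y":0,"z":0,"roll":0},{"x":0,"y":0,"z":0,"roll":0},{"x":0,"y":0,"z":0,"roll":0},{"x":0,"y":0,"z":0,"roll":0},{"x":0,"y":0,"z":0,"roll":0},{"x":0,"y":0,"z":0,"roll":0}]' 1 20
python3 -c "
from h import *
st(); go(.446,.1064,.05,-15.5)"
```

```text
t: 3.7
tool_pos: [0.447, 0.1068, 0.0512]
tool_rot: [2.5, 1.899, 0.006]
contact_force: [-0.4, -1.4, 0.9]
opening: 0.0855
t 3.7 pos mm [447.  106.8  51.2] yaw -15.57 F [-0.4 -1.4  0.9] op 85.5 q6 0.34
roll total -0.01 shift xyz units [-0.01 -0.01  0.02] | tool x,y axes [0.267 0.964 0.001] [ 0.964 -0.267  0.004] zaxis [ 4.2e-03  3.0e-04 -1.0e+00]
t: 4.45
tool_pos: [0.4457, 0.1066, 0.0501]
tool_rot: [2.503, 1.899, 0.002]
contact_force: [-2.7, 1.0, 7.2]
opening: 0.0523
t 4.45 pos mm [445.7 106.6  50.1] yaw -15.63 F [-2.7  1.   7.2] op 52.3 q6 0.34
roll total -0.02 shift xyz units [-0.    0.01  0.  ] | tool x,y axes [0.267 0.964 0.001] [ 0.964 -0.267  0.001] zaxis [ 9.e-04  6.e-04 -1.e+00]
```

Run:
```python
from h import *
from station import ctrl
d=ctrl.get_image("scene");pickle.dump(d,open(f"pics/scene2.pkl","wb"))
overlay(d,[],(185,140,265,200),10,f"pics/scene2.png");st()
p=np.array([.4457,.1066,.0501]);y=np.array([.964,-.267,0])
for dz in(-10,0,5,11): print(dz,[np.round((proj(d,p+s*y*.0272+[0,0,-dz/1000])-[185,140])*10) for s in(-1,1)])
```

```text
t 4.5 pos mm [445.7 106.6  50.1] yaw -15.63 F [-2.6  0.9  6.6] op 52.5 q6 0.34
-10 [array([273., 460.]), array([495., 425.])]
0 [array([278., 491.]), array([498., 455.])]
5 [array([280., 506.]), array([500., 470.])]
11 [array([283., 524.]), array([501., 488.])]
```

View pics/scene2.png

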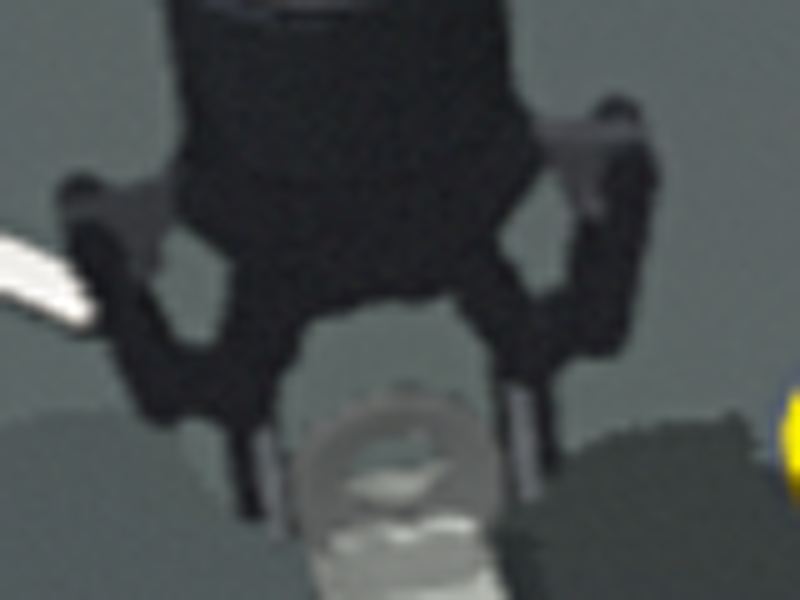

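```bash
python3 -m crank '[{"x":0,"y":0,"z":-0.1,"roll":0},{"x":0,"y":0,"z":-0.1,"roll":0},{"x":-0.035,"y":0,"z":0,"roll":0},{"x":-0.087,"y":0,"z":0.007,"roll":0},{"x":-0.082,"y":0,"z":0.03,"roll":0},{"x":-0.072,"y":0,"z":0.05,"roll":0},{"x":0,"y":0,"z":0,"roll":0}]'
python3 - <<'E'
from h import *
from station import ctrl
d=ctrl.get_image("scene");pickle.dump(d,open(f"pics/scene3.pkl","wb"))
overlay(d,[],(185,140,265,200),10,f"pics/scene3.png");st()
E
```

```text
t: 5.38
tool_pos: [0.441, 0.0899, 0.0554]
tool_rot: [2.503, 1.897, 0.001]
contact_force: [2.0, 2.2, 3.2]
opening: 0.0525
t 5.42 pos mm [441.   90.   55.4] yaw -15.65 F [3.  2.2 3.2] op 52.3 q6 0.31
```

View pics/scene3.png

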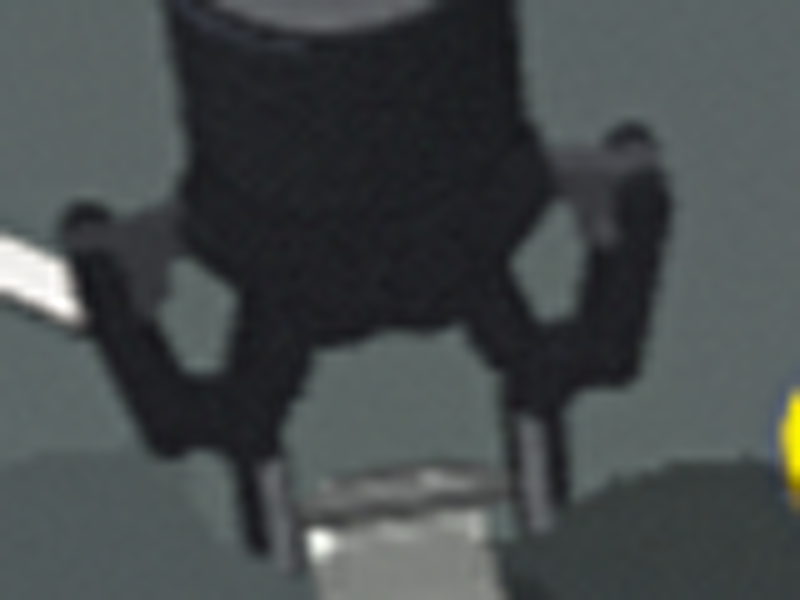

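```bash
python3 -m crank '[{"x":-0.057,"y":0,"z":0.065,"roll":0},{"x":-0.037,"y":0,"z":0.078,"roll":0},{"x":-0.017,"y":0,"z":0.067,"roll":0},{"x":0,"y":0,"z":0,"roll":0},{"x":0,"y":0,"z":0,"roll":0}]'
python3 - <<'E'
from h import *
from station import ctrl
d=ctrl.get_image("scene");pickle.dump(d,open(f"pics/scene4.pkl","wb"))
overlay(d,[],(185,140,265,200),10,f"pics/scene4.png");st()
E
```

```text
t: 6.05
tool_pos: [0.4391, 0.0829, 0.0429]
tool_rot: [2.501, 1.898, -0.002]
contact_force: [0.4, -1.0, 5.3]
opening: 0.0523
t 6.1 pos mm [439.1  82.9  42.9] yaw -15.61 F [ 2.1 -0.9  4.2] op 52.6 q6 0.29
```

View pics/scene4.png

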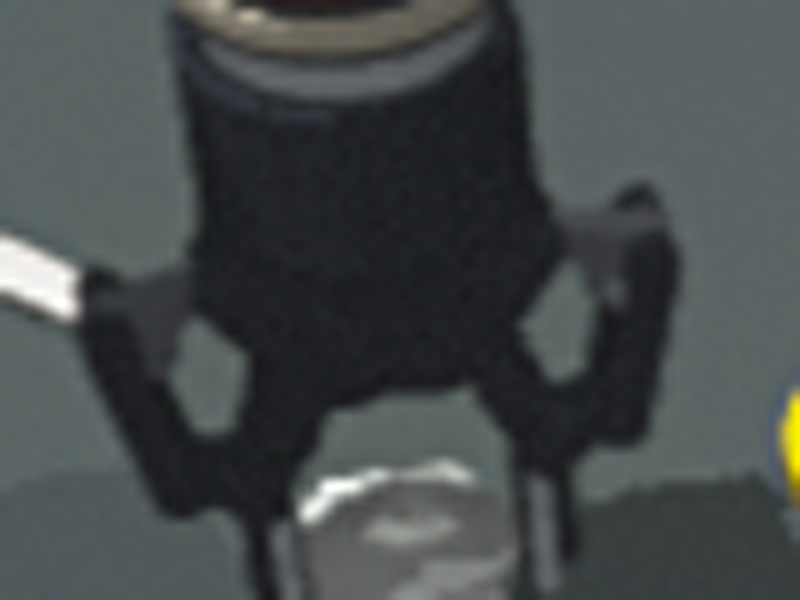

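```bash
python3 -m crank '[{"x":0,"y":0,"z":-0.5,"roll":0},{"x":0,"y":0,"z":-0.8,"roll":0},{"x":0,"y":0,"z":-0.4,"roll":0},{"x":0,"y":0,"z":0,"roll":0}]'
python3 - <<'E'
from h import *
from station import ctrl
st();go(.592,-.062,.145,-15.5)
for n,b in(("scene",(185,110,265,170)),("top",(205,180,265,225))):
    d=ctrl.get_image(n);pickle.dump(d,open(f"pics/{n}5.pkl","wb"))
    overlay(d,[],b,9,f"pics/{n}5.png")
E
```

```text
t: 6.6
tool_pos: [0.4389, 0.0834, 0.1452]
tool_rot: [2.502, 1.898, -0.0]
contact_force: [1.0, -0.2, -0.6]
opening: 0.0523
t 6.6 pos mm [438.9  83.4 145.2] yaw -15.63 F [ 1.  -0.2 -0.6] op 52.3 q6 0.29
roll total -0.02 shift xyz units [-1.65  3.11  0.01] | tool x,y axes [ 0.267  0.964 -0.001] [ 0.964 -0.267  0.001] zaxis [ 9.0e-04 -1.3e-03 -1.0e+00]
```

View pics/scene5.png

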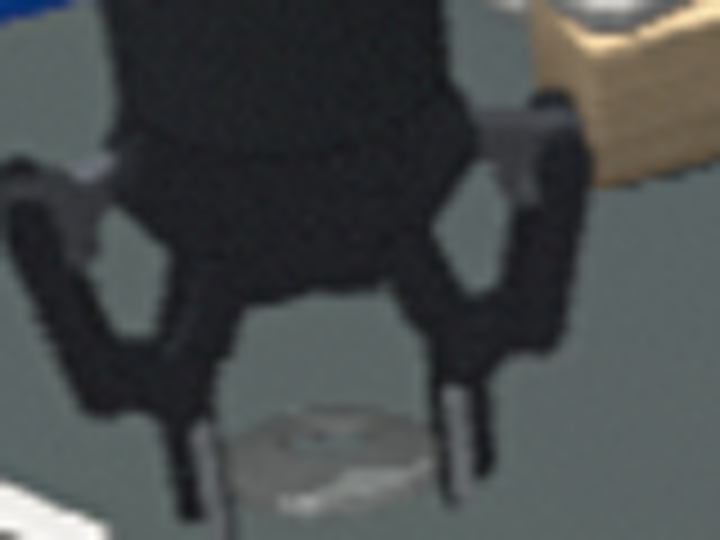

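Run:
```python
from h import *
z=np.array([0,0,1.]);d=pickle.load(open("pics/scene5.pkl","rb"))
ey=np.array([.267,.964,0]);P=np.array([.4389,.0834,.1452])-ey*.0023
C=[(ring(P-z*.0025,z,.027),(0,0,255)),(ring(P+z*.0025,z,.027),(0,255,255)),(ring(P+z*.00705,z,.012),(0,255,0))]
overlay(d,C,(195,140,245,175),14,"pics/a.png")
```

View pics/a.png

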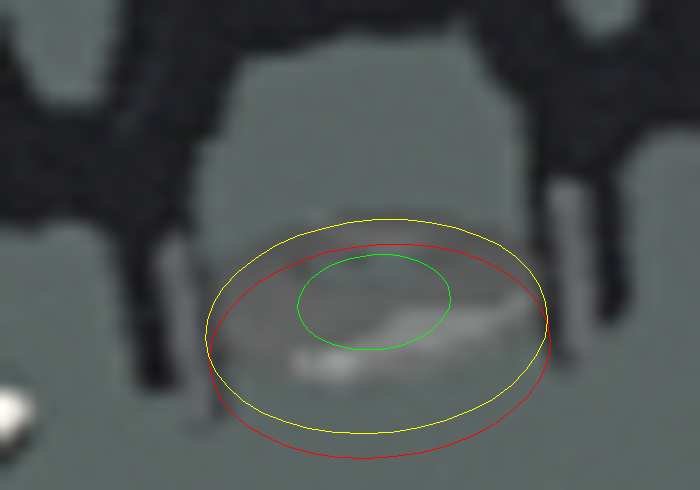

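Run:
```python
from h import *
z=np.array([0,0,1.]);d=pickle.load(open("pics/top5.pkl","rb"))
ey=np.array([.267,.964,0]);P=np.array([.4389,.0834,.1452])-ey*.0023
C=[(ring(P,z,.027),(0,0,255))]
overlay(d,C,(215,185,265,225),14,"pics/a2.png")
```

```text
(no output)
```

View pics/a2.png

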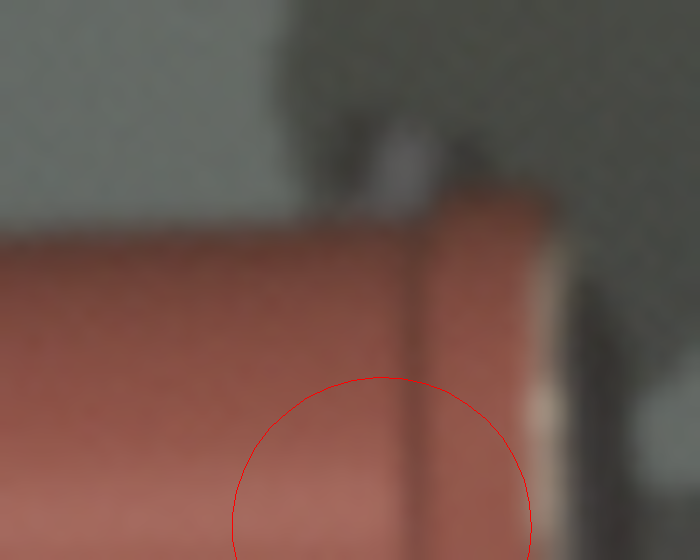

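Run:
```python
from h import *
z=np.array([0,0,1.]);ey=np.array([.267,.964,0]);ex=np.array([.964,-.267,0])
for f,T in(("2",(.4457,.1066,.0501)),("5",(.4389,.0834,.1452))):
    d=pickle.load(open(f"pics/scene{f}.pkl","rb"));T=np.array(T)
    C=[]
    for s in(-1,1):
        q=[T+s*ex*.027+a*ey*.011-z*b for a,b in((-1,.011),(1,.011),(1,-.027),(-1,-.027),(-1,.011))];C.append((q,(0,0,255)))
    c=proj(d,T);x0,y0=int(c[0])-25,int(c[1])-17
    overlay(d,C,(x0,y0,x0+50,y0+35),14,f"pics/b{f}.png")
a=np.vstack([cv2.resize(cv2.imread(f"pics/b{f}.png"),(428,300)) for f in "25"]);cv2.imwrite("pics/b.png",a)
d=pickle.load(open("pics/scene5.pkl","rb"));T=np.array((.4389,.0834,.1452))
print(proj(d,T+ey*.01)-proj(d,T),proj(d,T+z*.01)-proj(d,T),proj(d,T+ex*.01)-proj(d,T))
```

```text
[-0.67313183 -2.72554373] [-0.44558174 -3.546914  ] [ 4.44835858 -0.66570814]
```

View pics/b.png

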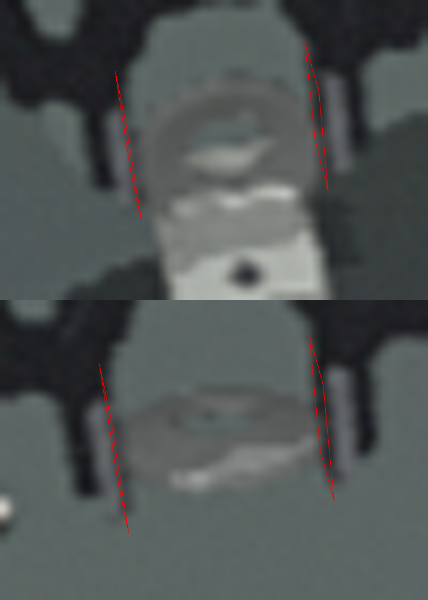

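```bash
python3 -m crank '[{"x":0,"y":0,"z":0.6,"roll":0},{"x":0,"y":0,"z":0.7,"roll":0},{"x":0,"y":0,"z":0.3,"roll":0},{"x":0,"y":0,"z":0.1,"roll":0},{"x":0,"y":0,"z":0.06,"roll":0},{"x":0,"y":0,"z":0.0,"roll":0}]' 
python3 -c "
from h import *
st()"
python3 -m crank '[{"x":0,"y":0,"z":0.03,"roll":0},{"x":0,"y":0,"z":0,"roll":0}]'
python3 -m crank '[{"x":0,"y":0,"z":-0.3,"roll":0},{"x":0,"y":0,"z":-0.8,"roll":0},{"x":0,"y":0,"z":-0.69,"roll":0},{"x":0,"y":0,"z":0,"roll":0}]'
python3 - <<'E'
from h import *
from station import ctrl
d=ctrl.get_image("scene");pickle.dump(d,open("pics/scene6.pkl","wb"))
o=ctrl.get_obs();st()
z=np.array([0,0,1.])
ey=np.array([.267,.964,0]);P=o["tool_pos"]-ey*.0023
C=[(ring(P-z*.0025,z,.027),(0,0,255)),(ring(P+z*.0025,z,.027),(0,255,255)),(ring(P+z*.00705,z,.012),(0,255,0))]
overlay(d,C,(195,140,245,175),14,"pics/a6.png")
E
```

```text
t: 7.45
tool_pos: [0.4382, 0.0838, 0.0384]
tool_rot: [-2.502, -1.898, 0.003]
contact_force: [-0.1, -0.5, 3.3]
opening: 0.0523
t 7.45 pos mm [438.2  83.8  38.4] yaw -15.62 F [-0.1 -0.5  3.3] op 52.3 q6 0.29
t: 7.7
tool_pos: [0.4387, 0.0839, 0.0374]
tool_rot: [-2.503, -1.899, 0.001]
contact_force: [-2.6, -0.3, 5.4]
opening: 0.0527
t: 8.2
tool_pos: [0.441, 0.084, 0.1481]
tool_rot: [2.499, 1.896, 0.009]
contact_force: [0.4, -1.2, -0.1]
opening: 0.0522
t 8.25 pos mm [439.4  84.  145.5] yaw -15.63 F [-0.9  0.  -1.6] op 51.8 q6 0.3
```

View pics/a6.png

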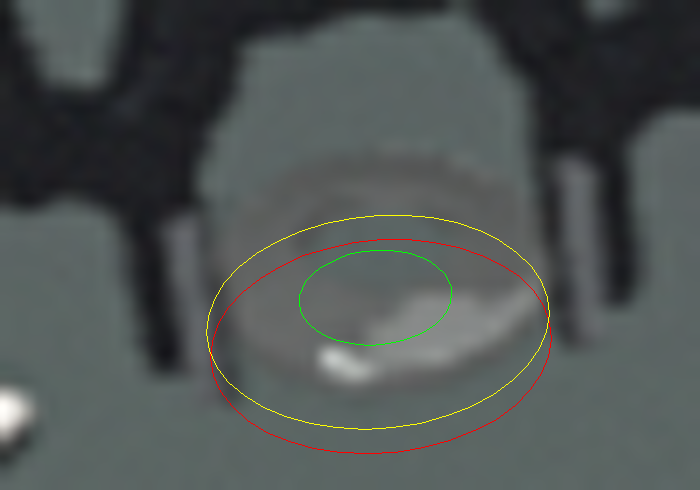

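Run:
```python
from h import *
from station import ctrl
d=ctrl.get_image("scene");pickle.dump(d,open("pics/scene7.pkl","wb"))
o=ctrl.get_obs();st();T=o["tool_pos"]
z=np.array([0,0,1.]);ey=np.array([.267,.964,0]);ex=np.array([.964,-.267,0])
pads=[]
for s in(-1,1):
    pads.append(([T+s*ex*.027+a*ey*.011-z*b for a,b in((-1,.011),(1,.011),(1,-.027),(-1,-.027),(-1,.011))],(255,0,255)))
out=[]
for du,dz in((0,.009),(.012,0)):
    P=T+ey*du+z*dz
    C=[(ring(P-z*.0025,z,.027),(0,0,255)),(ring(P+z*.0025,z,.027),(0,255,255)),(ring(P+z*.00705,z,.012),(0,255,0))]+pads
    overlay(d,C,(195,140,245,175),10,"pics/t.png");out.append(cv2.imread("pics/t.png"))
overlay(d,[],(195,140,245,175),10,"pics/t.png");
cv2.imwrite("pics/a7.png",np.hstack([cv2.imread("pics/t.png")]+out)[:,:])
im=cv2.imread("pics/a7.png");print(im.shape);cv2.imwrite("pics/a7.png",np.vstack([im[:,500:1000],im[:,1000:]])[:,:])
```

```text
t 8.3 pos mm [438.3  83.9 143.8] yaw -15.63 F [-0.3  0.9 -1. ] op 52.4 q6 0.3
(350, 1500, 3)
```

View pics/a7.png

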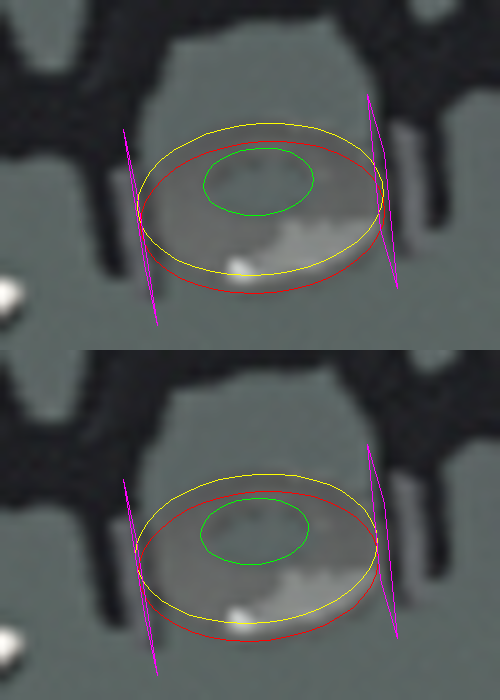

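```bash
python3 -c "
from h import *
go(.5928,-.0607,.145,-15.5)"
python3 -m crank '[{"x":-0.27,"y":0.5,"z":0,"roll":0},{"x":-0.27,"y":0.52,"z":0,"roll":0},{"x":-0.27,"y":0.52,"z":0,"roll":0},{"x":-0.27,"y":0.52,"z":0,"roll":0},{"x":-0.27,"y":0.52,"z":0,"roll":0},{"x":-0.27,"y":0.52,"z":0,"roll":0},{"x":0,"y":0,"z":0,"roll":0},{"x":0,"y":0,"z":0,"roll":0}]' 
python3 -c "
from h import *
st();go(.5928,-.0607,.145,-15.5)"
```

```text
roll total -0.02 shift xyz units [-1.63  3.13 -0.02] | tool x,y axes [ 0.267  0.964 -0.   ] [ 0.964 -0.267 -0.001] zaxis [-1.e-03 -1.e-04 -1.e+00]
t: 9.3
tool_pos: [0.5902, -0.0593, 0.1423]
tool_rot: [-2.5, -1.896, 0.004]
contact_force: [-0.1, 0.5, -1.1]
opening: 0.0526
t 9.3 pos mm [590.2 -59.3 142.3] yaw -15.64 F [-0.1  0.5 -1.1] op 52.6 q6 0.05
roll total -0.02 shift xyz units [-0.01  0.05 -0.05] | tool x,y axes [ 0.267  0.964 -0.   ] [ 0.964 -0.267 -0.004] zaxis [-0.0043  0.0012 -1.    ]
```

```bash
python3 -m crank '[{"x":0,"y":0.03,"z":0.1,"roll":0},{"x":0,"y":0,"z":0,"roll":0}]'
python3 - <<'E'
from h import *
from station import ctrl
d=ctrl.get_image("scene");pickle.dump(d,open("pics/scene8.pkl","wb"))
dt=ctrl.get_image("top");pickle.dump(dt,open("pics/top8.pkl","wb"))
o=ctrl.get_obs();st();T=o["tool_pos"]
z=np.array([0,0,1.]);ey=np.array([.267,.964,0]);M=np.array([.5923,-.0624,0])
P=T-ey*.0018+z*.004
C=[(ring(P-z*.0025,z,.027),(0,0,255)),(ring(P+z*.0025,z,.027),(0,255,255)),(ring(P+z*.00705,z,.012),(0,255,0)),(ring(M+z*.098,z,.005),(255,255,0)),(ring(M+z*.0671,z,.027),(255,0,0))]
overlay(d,[],(280,165,345,230),6,"pics/t.png");overlay(d,C,(280,165,345,230),6,"pics/t2.png")
overlay(dt,[],(265,140,330,205),6,"pics/t3.png")
cv2.imwrite("pics/a8.png",np.hstack([cv2.imread("pics/t.png"),cv2.imread("pics/t2.png")]));print(proj(d,P))
E
```

```text
t: 9.55
tool_pos: [0.5925, -0.0595, 0.1376]
tool_rot: [-2.501, -1.899, 0.002]
contact_force: [0.2, 1.0, -1.2]
opening: 0.0524
t 9.65 pos mm [593.1 -59.8 138.4] yaw -15.6 F [-0.1 -0.4 -0.2] op 52.8 q6 0.05
[314.41607129 179.02437277]
```

View pics/a8.png

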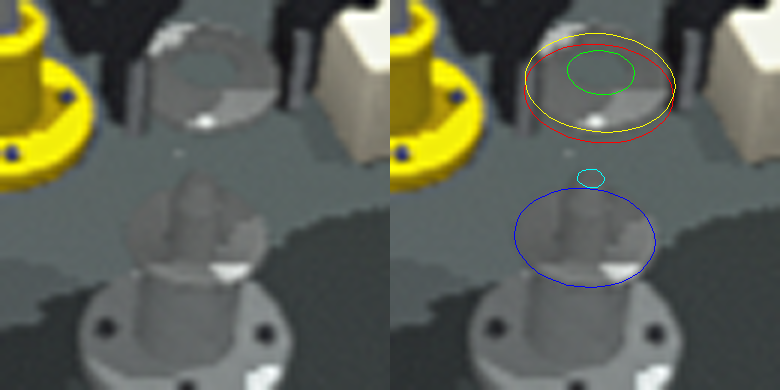

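View pics/t3.png

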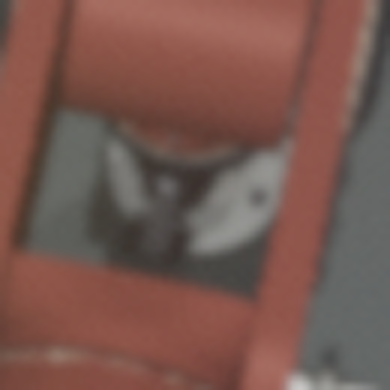

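```bash
python3 -m crank '[{"x":-0.01,"y":0,"z":0.3,"roll":0},{"x":0,"y":0,"z":0.2,"roll":0},{"x":0,"y":0,"z":0.15,"roll":0},{"x":0,"y":0,"z":0,"roll":0},{"x":0,"y":0,"z":0,"roll":0}]'
cat > look.py <<'E'
from h import *
from station import ctrl
import sys
n=sys.argv[1];du=float(sys.argv[2]);dz=float(sys.argv[3])
d=ctrl.get_image("scene");pickle.dump(d,open(f"pics/scene{n}.pkl","wb"))
o=ctrl.get_obs();st();T=o["tool_pos"]
z=np.array([0,0,1.]);ey=np.array([.267,.964,0]);M=np.array([.5923,-.0624,0])
P=T+ey*du+z*dz
C=[(ring(P-z*.0025,z,.027),(0,0,255)),(ring(P+z*.0025,z,.027),(0,255,255)),(ring(M+z*.098,z,.005),(255,255,0)),(ring(M+z*.0671,z,.027),(255,0,0))]
overlay(d,[],(285,170,341,226),7,"pics/t.png");overlay(d,C,(285,170,341,226),7,"pics/t2.png")
cv2.imwrite(f"pics/a{n}.png",np.hstack([cv2.imread("pics/t.png"),cv2.imread("pics/t2.png")]))
E
python3 look.py 9 -.0018 .004
```

```text
t: 10.28
tool_pos: [0.5936, -0.0609, 0.1]
tool_rot: [2.503, 1.898, 0.001]
contact_force: [-0.4, 1.1, -0.2]
opening: 0.0525
t 10.32 pos mm [593.8 -60.9 100.3] yaw -15.63 F [ 0.3  0.1 -0.4] op 52.7 q6 0.05
```

View pics/a9.png

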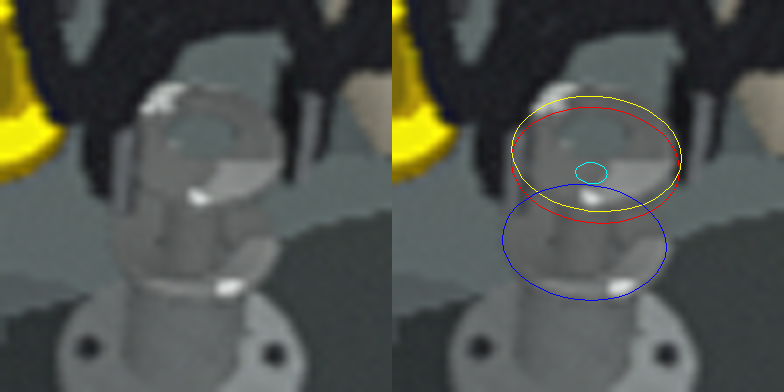

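```bash
python3 -m crank '[{"x":0,"y":-0.01,"z":0.1,"roll":0},{"x":0,"y":0,"z":0.1,"roll":0},{"x":0,"y":0,"z":0,"roll":0}]' 
python3 look.py 10 -.0018 .008
```

```text
t: 10.7
tool_pos: [0.5923, -0.0613, 0.0871]
tool_rot: [2.503, 1.899, -0.003]
contact_force: [-0.4, -2.8, -0.8]
opening: 0.0524
t 10.75 pos mm [592.4 -61.2  87.3] yaw -15.63 F [-1.5 -3.8 -0.9] op 52.5 q6 0.05
```

View pics/a10.png

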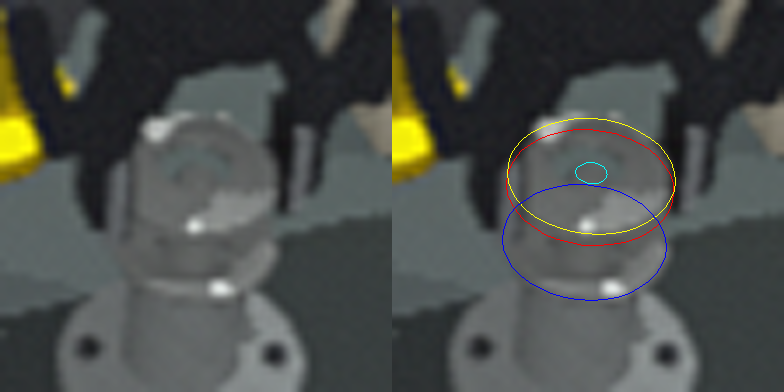

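```bash
python3 -m crank '[{"x":-0.05,"y":0,"z":-0.03,"roll":0},{"x":0,"y":0,"z":0,"roll":0}]' 
python3 -m crank '[{"x":-0.02,"y":0,"z":0.03,"roll":0},{"x":0,"y":0,"z":0.05,"roll":0},{"x":0,"y":0,"z":0,"roll":0}]' 
python3 look.py 11 -.0018 .008
```

```text
t: 11.0
tool_pos: [0.5921, -0.0634, 0.0898]
tool_rot: [-2.503, -1.898, -0.001]
contact_force: [0.1, 0.4, 0.1]
opening: 0.0522
t: 11.38
tool_pos: [0.5913, -0.0645, 0.0841]
tool_rot: [-2.502, -1.898, 0.001]
contact_force: [0.2, 0.3, -0.3]
opening: 0.0524
t 11.43 pos mm [591.4 -64.6  84.3] yaw -15.63 F [-0.1 -0.6 -1.2] op 52.2 q6 0.04
```

View pics/a11.png

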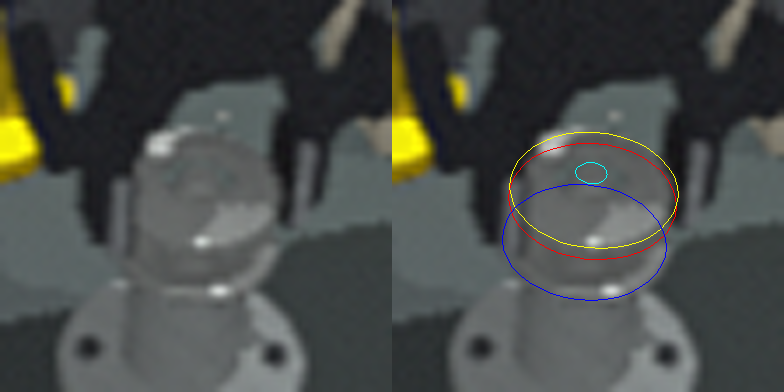

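```bash
python3 -m crank '[{"x":0,"y":0,"z":0.07,"roll":0},{"x":0,"y":0,"z":0,"roll":0}]' 
python3 -m crank '[{"x":0,"y":0,"z":0.07,"roll":0},{"x":0,"y":0,"z":0,"roll":0}]' 
python3 look.py 12 -.0018 .008
```

```text
t: 11.68
tool_pos: [0.5912, -0.0646, 0.0799]
tool_rot: [-2.502, -1.898, 0.001]
contact_force: [0.8, 0.4, -1.5]
opening: 0.0523
t: 11.92
tool_pos: [0.5916, -0.0647, 0.0761]
tool_rot: [-2.503, -1.899, 0.0]
contact_force: [0.5, -0.5, -1.4]
opening: 0.0527
t 11.97 pos mm [591.6 -64.7  76.1] yaw -15.63 F [-0.6  0.9 -0.8] op 52.3 q6 0.04
```

View pics/a12.png

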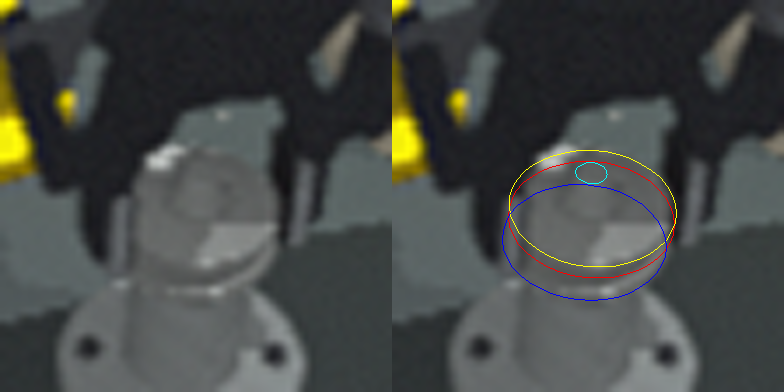

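```bash
python3 -m crank '[{"x":0,"y":0,"z":0.03,"roll":0},{"x":0,"y":0,"z":0,"roll":0}]' 
python3 -m crank '[{"x":0,"y":0,"z":0,"roll":0},{"x":0,"y":0,"z":0,"roll":0},{"x":0,"y":0,"z":0,"roll":0},{"x":0,"y":0,"z":0,"roll":0}]' 0
python3 look.py 13 -.0018 .008
```

```text
t: 12.22
tool_pos: [0.5917, -0.0647, 0.0749]
tool_rot: [2.503, 1.899, 0.0]
contact_force: [0.0, 0.9, 2.2]
opening: 0.0524
t: 12.72
tool_pos: [0.5916, -0.0647, 0.0744]
tool_rot: [-2.503, -1.899, 0.0]
contact_force: [0.1, -0.3, 0.7]
opening: 0.0851
t 12.78 pos mm [591.6 -64.7  74.4] yaw -15.63 F [-0.6  0.6  0.4] op 85.3 q6 0.04
```

View pics/a13.png

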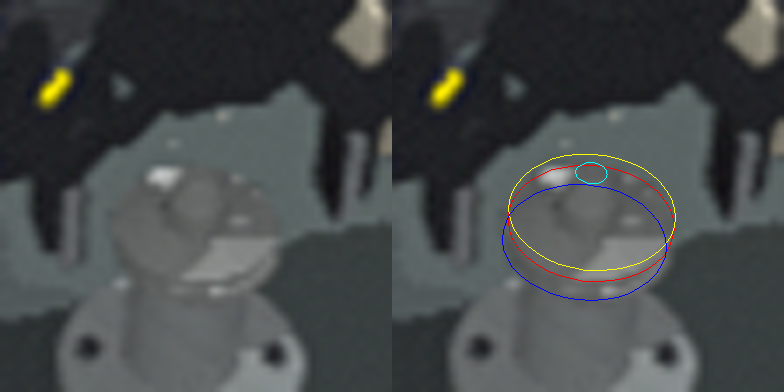

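```bash
python3 -m crank '[{"x":0,"y":0,"z":-0.6,"roll":0},{"x":0,"y":0,"z":-0.7,"roll":0},{"x":-0.2,"y":-0.5,"z":0,"roll":0},{"x":-0.2,"y":-0.5,"z":0,"roll":0},{"x":-0.2,"y":-0.5,"z":0,"roll":0},{"x":-0.2,"y":-0.3,"z":0,"roll":0},{"x":0,"y":0,"z":0,"roll":0}]' 
python3 look.py 14 -.0018 .008
python3 - <<'E'
from h import *
go(.467,-.1125,.05,-15)
d=pickle.load(open("pics/scene14.pkl","rb"))
z=np.array([0,0,1.]);M=np.array([.5923,-.0624,0])
C=[(ring(M+z*h,z,.027),c) for h,c in((.0646,(0,0,255)),(.0696,(0,255,255)),(.0745,(0,255,0)))]+[(ring(M+z*.079,z,.012),(255,0,0))]
overlay(d,[],(290,175,336,221),8,"pics/t.png");overlay(d,C,(290,175,336,221),8,"pics/t2.png")
cv2.imwrite(f"pics/c.png",np.hstack([cv2.imread("pics/t.png"),cv2.imread("pics/t2.png")]))
E
```

```text
t: 13.65
tool_pos: [0.4739, -0.082, 0.1524]
tool_rot: [2.504, 1.897, 0.0]
contact_force: [0.7, 0.9, 0.5]
opening: 0.0849
t 13.7 pos mm [474.8 -81.9 152.7] yaw -15.67 F [-0.  -0.3  0.5] op 85.3 q6 -0.05
roll total -0.1 shift xyz units [-0.53  0.01  1.71] | tool x,y axes [0.259 0.966 0.   ] [ 0.966 -0.259  0.001] zaxis [ 1.e-03 -1.e-04 -1.e+00]
```

View pics/c.png

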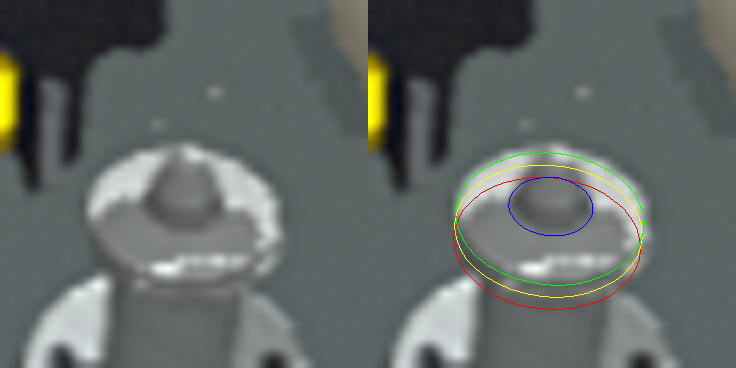

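```bash
python3 -m crank '[{"x":-0.53,"y":0,"z":0.3,"roll":-0.1},{"x":0,"y":0,"z":0.5,"roll":0},{"x":0,"y":0,"z":0,"roll":0},{"x":0,"y":0,"z":0,"roll":0}]'
python3 - <<'E'
from h import *
from station import ctrl
d=ctrl.get_image("scene");pickle.dump(d,open("pics/scene15.pkl","wb"))
dt=ctrl.get_image("top");pickle.dump(dt,open("pics/top15.pkl","wb"))
st();go(.467,-.1125,.05,-15)
D0=[pickle.load(open(f"pics/{n}0.pkl","rb")) for n in("scene","top")]
z=np.array([0,0,1.]);M=np.array([.5923,-.0624,0])
f=lambda d,b,C:(overlay(d,C,b,8,"pics/t.png"),cv2.imread("pics/t.png"))[1]
b=(290,175,336,211);bt=(275,145,321,181)
C=[(ring(M+z*h,z,.027),c) for h,c in((.0646,(0,0,255)),(.0696,(0,255,255)),(.0745,(0,255,0)))]+[(ring(M+z*.079,z,.012),(255,0,0))]
cv2.imwrite("pics/c2.png",np.vstack([np.hstack([f(D0[0],b,[]),f(d,b,[])]),np.hstack([f(d,b,C),f(dt,bt,[])])]))
E
```

```text
t: 14.2
tool_pos: [0.4671, -0.1124, 0.1054]
tool_rot: [2.49, 1.914, 0.001]
contact_force: [0.8, 0.4, 0.5]
opening: 0.0851
t 14.3 pos mm [ 467.4 -112.5  106. ] yaw -14.9 F [ 0.4 -0.2  1. ] op 85.3 q6 -0.13
roll total 0.01 shift xyz units [-0.   -0.01  0.93] | tool x,y axes [ 0.259  0.966 -0.   ] [ 0.966 -0.259  0.002] zaxis [ 2.3e-03 -9.0e-04 -1.0e+00]
```

View pics/c2.png

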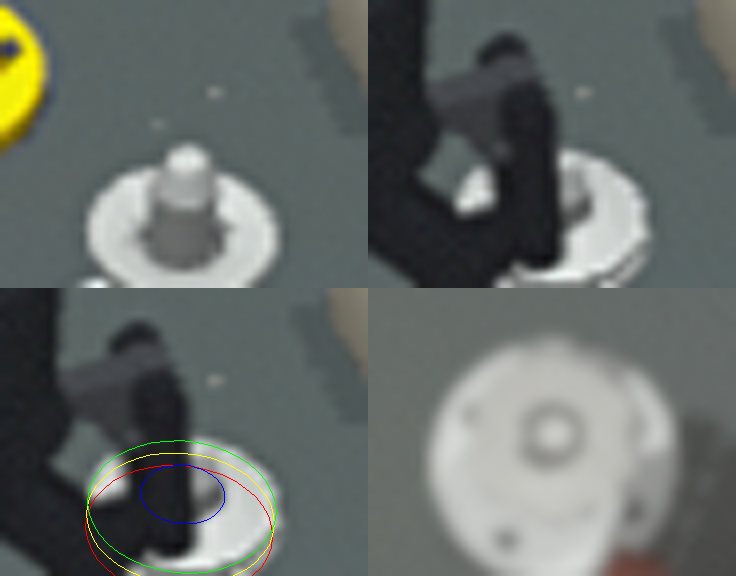

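```bash
python3 -m crank '[{"x":0,"y":0,"z":0.5,"roll":0},{"x":0,"y":0,"z":0.5,"roll":0},{"x":0,"y":0,"z":0,"roll":0},{"x":0,"y":0,"z":0,"roll":0}]' 
python3 -m crank '[{"x":0,"y":0,"z":0,"roll":0},{"x":0,"y":0,"z":0,"roll":0},{"x":0,"y":0,"z":0,"roll":0},{"x":0,"y":0,"z":0,"roll":0},{"x":0,"y":0,"z":0,"roll":0},{"x":0,"y":0,"z":0,"roll":0}]' 1 20
python3 - <<'E'
from h import *
from station import ctrl
st()
d=ctrl.get_image("scene");pickle.dump(d,open("pics/scene16.pkl","wb"))
overlay(d,[],(240,190,300,270),8,"pics/a16.png")
E
```

```text
t: 14.8
tool_pos: [0.4673, -0.1128, 0.0461]
tool_rot: [2.489, 1.913, 0.002]
contact_force: [-0.2, 0.5, -0.5]
opening: 0.0854
t: 15.55
tool_pos: [0.467, -0.1128, 0.0458]
tool_rot: [2.49, 1.913, 0.002]
contact_force: [-1.4, 1.4, 6.6]
opening: 0.0527
t 15.55 pos mm [ 467.  -112.8   45.8] yaw -14.94 F [-1.4  1.4  6.6] op 52.7 q6 -0.13
```

View pics/a16.png

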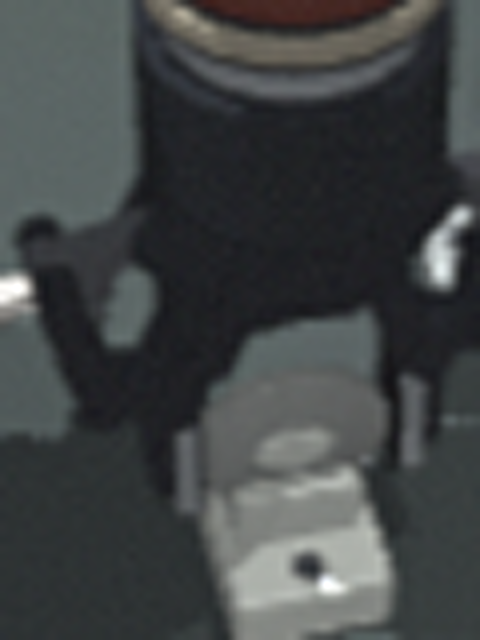

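```bash
python3 -m crank '[{"x":0,"y":0,"z":-0.1,"roll":0},{"x":0,"y":0,"z":-0.1,"roll":0},{"x":-0.045,"y":0,"z":0,"roll":0},{"x":-0.09,"y":0,"z":-0.01,"roll":0},{"x":-0.088,"y":0,"z":0.013,"roll":0},{"x":-0.082,"y":0,"z":0.037,"roll":0},{"x":0,"y":0,"z":0,"roll":0}]' 
python3 -m crank '[{"x":-0.07,"y":0,"z":0.055,"roll":0},{"x":-0.053,"y":0,"z":0.072,"roll":0},{"x":-0.033,"y":0,"z":0.067,"roll":0},{"x":0,"y":0,"z":0,"roll":0},{"x":0,"y":0,"z":0,"roll":0}]' 
python3 -m crank '[{"x":0,"y":0,"z":-0.3,"roll":0},{"x":0,"y":0,"z":-0.8,"roll":0},{"x":0,"y":0,"z":-0.6,"roll":0},{"x":0,"y":0,"z":0,"roll":0},{"x":0,"y":0,"z":0,"roll":0}]'
python3 - <<'E'
from h import *
from station import ctrl
d=ctrl.get_image("scene");pickle.dump(d,open("pics/scene17.pkl","wb"))
o=ctrl.get_obs();st();T=o["tool_pos"]
z=np.array([0,0,1.]);ey=np.array([.259,.966,0])
P=T+z*.006-ey*.002
C=[(ring(P-z*.0025,z,.027),(0,0,255)),(ring(P+z*.0025,z,.027),(0,255,255)),(ring(P-z*.00705,z,.012),(0,255,0))]
c=proj(d,P);x0,y0=int(c[0])-20,int(c[1])-15;b=(x0,y0,x0+40,y0+35)
overlay(d,[],b,10,"pics/t.png");overlay(d,C,b,10,"pics/t2.png")
cv2.imwrite("pics/a17.png",np.hstack([cv2.imread("pics/t.png"),cv2.imread("pics/t2.png")]))
E
```

```text
t: 16.48
tool_pos: [0.4615, -0.1308, 0.0542]
tool_rot: [2.491, 1.912, -0.0]
contact_force: [1.6, 1.5, 3.6]
opening: 0.0523
t: 17.1
tool_pos: [0.4592, -0.1406, 0.043]
tool_rot: [2.489, 1.913, -0.003]
contact_force: [-0.3, -1.1, 5.2]
opening: 0.0522
t: 17.73
tool_pos: [0.4582, -0.139, 0.1438]
tool_rot: [-2.491, -1.913, 0.002]
contact_force: [-0.4, -1.0, -1.1]
opening: 0.0526
t 17.77 pos mm [ 457.9 -138.8  143. ] yaw -14.94 F [ 0.  -0.4 -0.8] op 52.3 q6 -0.19
```

View pics/a17.png

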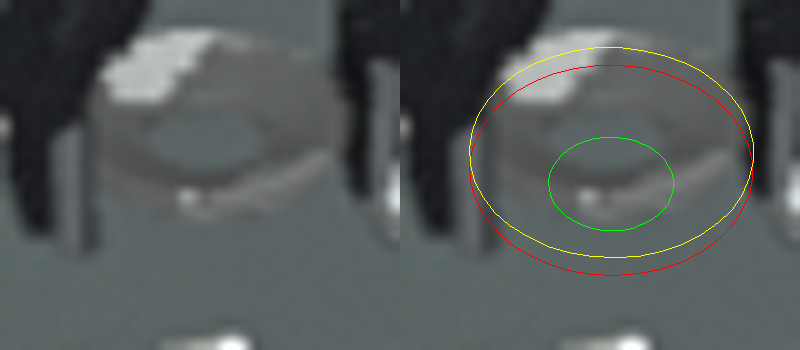

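```bash
python3 -m crank '[{"x":0,"y":0,"z":0.6,"roll":0},{"x":0,"y":0,"z":0.7,"roll":0},{"x":0,"y":0,"z":0.3,"roll":0},{"x":0,"y":0,"z":0.1,"roll":0},{"x":0,"y":0,"z":0.065,"roll":0},{"x":0,"y":0,"z":0.0,"roll":0},{"x":0,"y":0,"z":0.0,"roll":0}]' 
python3 -m crank '[{"x":0,"y":0,"z":-0.3,"roll":0},{"x":0,"y":0,"z":-0.8,"roll":0},{"x":0,"y":0,"z":-0.67,"roll":0},{"x":0,"y":0,"z":0,"roll":0},{"x":0,"y":0,"z":0,"roll":0}]'
python3 - <<'E'
from h import *
from station import ctrl
d=ctrl.get_image("scene");pickle.dump(d,open("pics/scene18.pkl","wb"))
o=ctrl.get_obs();st();T=o["tool_pos"]
z=np.array([0,0,1.]);ey=np.array([.259,.966,0])
P=T+z*.008+ey*.003
C=[(ring(P-z*.0025,z,.027),(0,0,255)),(ring(P+z*.0025,z,.027),(0,255,255)),(ring(P-z*.00705,z,.012),(0,255,0))]
c=proj(d,P);x0,y0=int(c[0])-20,int(c[1])-18;b=(x0,y0,x0+40,y0+35)
overlay(d,[],b,10,"pics/t.png");overlay(d,C,b,10,"pics/t2.png")
cv2.imwrite("pics/a18.png",np.hstack([cv2.imread("pics/t.png"),cv2.imread("pics/t2.png")]))
go(.5915,-.0645,.145,-15)
b=(290,175,336,221);M=np.array([.5923,-.0624,0])
C=[(ring(M+z*h,z,.027),c) for h,c in((.0646,(0,0,255)),(.0696,(0,255,255)),(.0745,(0,255,0)))]+[(ring(M+z*.079,z,.012),(255,0,0))]
overlay(d,[],b,8,"pics/t.png");overlay(d,C,b,8,"pics/t2.png")
cv2.imwrite("pics/a18m.png",np.hstack([cv2.imread("pics/t.png"),cv2.imread("pics/t2.png")]))
E
```

```text
t: 18.65
tool_pos: [0.4598, -0.1398, 0.04]
tool_rot: [2.49, 1.913, 0.0]
contact_force: [-2.2, -0.5, 5.6]
opening: 0.0526
t: 19.27
tool_pos: [0.4588, -0.139, 0.1448]
tool_rot: [2.491, 1.914, 0.0]
contact_force: [-0.2, 0.5, -1.4]
opening: 0.0524
t 19.32 pos mm [ 458.2 -138.7  143.7] yaw -14.94 F [ 0.2  0.6 -1.2] op 52.2 q6 -0.19
roll total 0.01 shift xyz units [ 1.77  1.83 -0.02] | tool x,y axes [0.259 0.966 0.   ] [ 0.966 -0.259 -0.002] zaxis [-1.6e-03  9.0e-04 -1.0e+00]
```

View pics/a18.png

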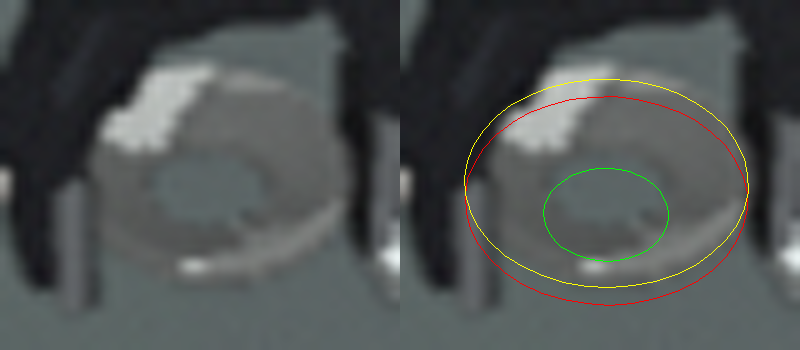

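View pics/a18m.png

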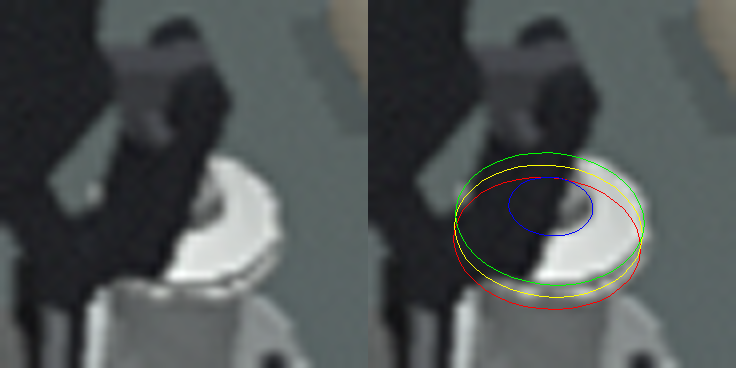

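```bash
python3 -c "
from h import *
go(.5913,-.0663,.125,-15)"
python3 -m crank '[{"x":0.35,"y":0.37,"z":0,"roll":0},{"x":0.35,"y":0.37,"z":0,"roll":0},{"x":0.35,"y":0.37,"z":0,"roll":0},{"x":0.35,"y":0.37,"z":0,"roll":0},{"x":0.34,"y":0.36,"z":0,"roll":0},{"x":0,"y":0,"z":0.2,"roll":0},{"x":0,"y":0,"z":0.1,"roll":0},{"x":0,"y":0,"z":0,"roll":0},{"x":0,"y":0,"z":0,"roll":0}]' 
sed -i 's/look/look/; s/P-z\*.0025/P-z*.0025/' look.py
python3 look.py 19 .004 .012; python3 -c "
from h import *
go(.5913,-.0663,.105,-15)"
```

```text
roll total 0.01 shift xyz units [1.74 1.83 0.31] | tool x,y axes [0.259 0.966 0.   ] [ 0.966 -0.259 -0.002] zaxis [-1.6e-03  9.0e-04 -1.0e+00]
t: 20.45
tool_pos: [0.5921, -0.0671, 0.1267]
tool_rot: [-2.492, -1.913, 0.0]
contact_force: [-0.1, 0.7, -0.7]
opening: 0.0524
t 20.5 pos mm [592.4 -67.1 127.1] yaw -14.98 F [-0.4 -0.6 -0.8] op 52.3 q6 0.02
roll total 0.0 shift xyz units [ 0.01 -0.02  0.37] | tool x,y axes [ 0.259  0.966 -0.   ] [ 0.966 -0.259  0.   ] zaxis [ 5.e-04 -2.e-04 -1.e+00]
```

View pics/a19.png

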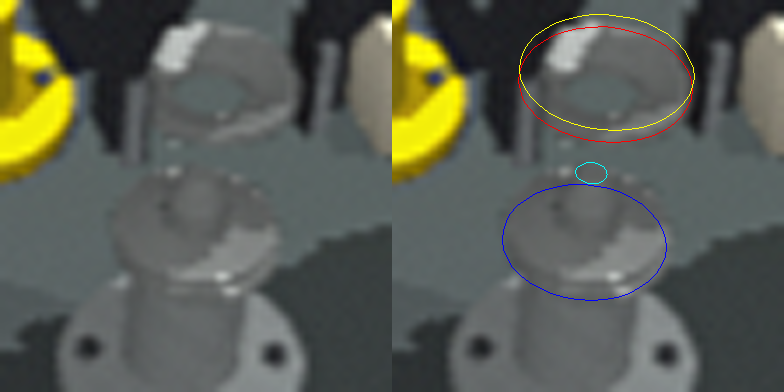

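```bash
python3 -m crank '[{"x":0,"y":-0.02,"z":0.2,"roll":0},{"x":0,"y":0,"z":0.2,"roll":0},{"x":0,"y":0,"z":0.0,"roll":0},{"x":0,"y":0,"z":0,"roll":0}]' 
python3 look.py 20 .004 .012
```

```text
t: 21.0
tool_pos: [0.5913, -0.0664, 0.1025]
tool_rot: [-2.491, -1.914, 0.0]
contact_force: [0.3, -0.5, -0.2]
opening: 0.0525
t 21.05 pos mm [591.6 -66.5 102.9] yaw -14.94 F [ 0.9 -0.9  0.7] op 52.2 q6 0.02
```

View pics/a20.png

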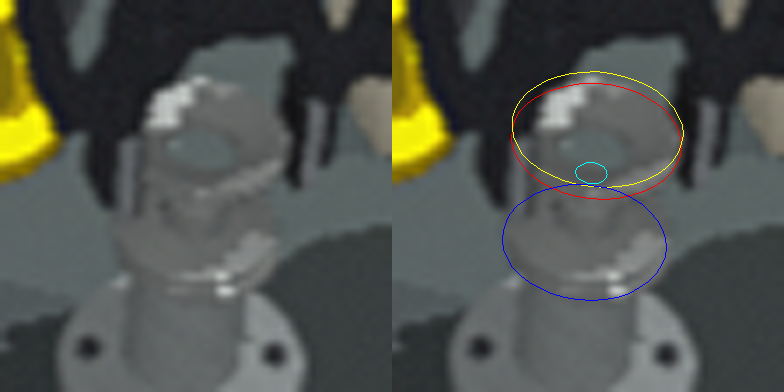

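```bash
python3 -m crank '[{"x":0,"y":-0.01,"z":0.1,"roll":0},{"x":0,"y":0,"z":0.1,"roll":0},{"x":0,"y":0,"z":0.0,"roll":0}]'
python3 -m crank '[{"x":0,"y":0,"z":0.08,"roll":0},{"x":0,"y":0,"z":0.0,"roll":0}]' 
python3 look.py 21 .004 .012
```

```text
t: 21.42
tool_pos: [0.5902, -0.0661, 0.0898]
tool_rot: [-2.49, -1.913, 0.002]
contact_force: [-0.1, -0.7, -0.9]
opening: 0.0521
t: 21.68
tool_pos: [0.5905, -0.0662, 0.0854]
tool_rot: [-2.491, -1.913, 0.001]
contact_force: [-0.0, 0.5, -0.9]
opening: 0.0525
t 21.73 pos mm [590.7 -66.3  85.7] yaw -14.94 F [0.1 0.  0. ] op 52.2 q6 0.02
```

View pics/a21.png

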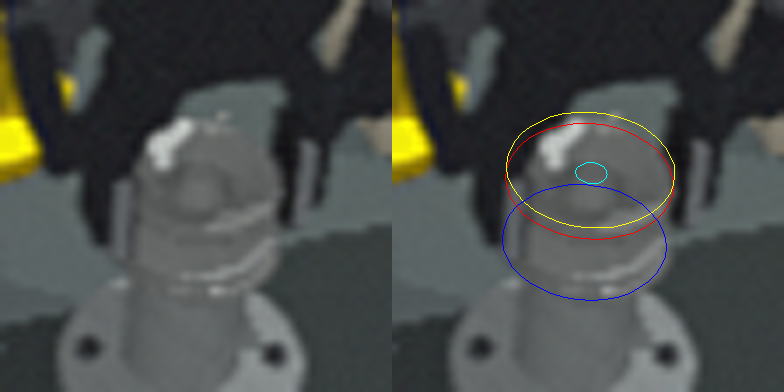

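```bash
python3 -m crank '[{"x":0,"y":0,"z":0.07,"roll":0},{"x":0,"y":0,"z":0.0,"roll":0}]'
python3 -m crank '[{"x":0,"y":0,"z":0.05,"roll":0},{"x":0,"y":0,"z":0.0,"roll":0}]' 
python3 -m crank '[{"x":0,"y":0,"z":0.03,"roll":0},{"x":0,"y":0,"z":0.0,"roll":0}]' 
python3 look.py 22 .004 .012
```

```text
t: 21.98
tool_pos: [0.5912, -0.0664, 0.082]
tool_rot: [2.491, 1.913, 0.001]
contact_force: [0.7, 0.1, -0.5]
opening: 0.0526
t: 22.22
tool_pos: [0.5914, -0.0665, 0.0798]
tool_rot: [2.491, 1.913, 0.001]
contact_force: [-0.8, 0.1, 4.4]
opening: 0.0525
t: 22.48
tool_pos: [0.5914, -0.0665, 0.0788]
tool_rot: [2.491, 1.913, 0.0]
contact_force: [-3.3, -0.4, 9.3]
opening: 0.0525
t 22.52 pos mm [591.4 -66.5  78.8] yaw -14.94 F [-3.6  0.3  9.2] op 52.3 q6 0.02
```

View pics/a22.png

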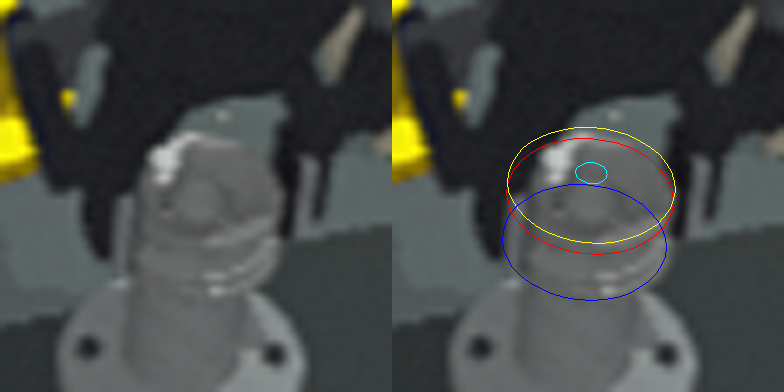

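```bash
python3 -m crank '[{"x":0,"y":0,"z":-0.035,"roll":0},{"x":0,"y":0,"z":0.0,"roll":0}]'
python3 -m crank '[{"x":0,"y":0,"z":0,"roll":0},{"x":0,"y":0,"z":0,"roll":0},{"x":0,"y":0,"z":0,"roll":0},{"x":0,"y":0,"z":0,"roll":0}]' 0
python3 look.py 23 .004 .012
python3 -m crank '[{"x":0,"y":0,"z":-0.4,"roll":0},{"x":0,"y":0,"z":-0.7,"roll":0},{"x":0,"y":0,"z":-0.5,"roll":0},{"x":0,"y":-0.7,"z":0,"roll":0},{"x":0.3,"y":-0.7,"z":0,"roll":0},{"x":0.6,"y":-0.7,"z":0,"roll":0},{"x":0.7,"y":-0.5,"z":0,"roll":0},{"x":0.7,"y":0,"z":0,"roll":0},{"x":0.7,"y":0,"z":0,"roll":0},{"x":0.5,"y":0,"z":0,"roll":0}]'
python3 - <<'E'
from h import *
from station import ctrl
st()
d=ctrl.get_image("scene");pickle.dump(d,open("pics/scene24.pkl","wb"))
dt=ctrl.get_image("top");pickle.dump(dt,open("pics/top24.pkl","wb"))
z=np.array([0,0,1.]);M=np.array([.5923,-.0624,0])
f=lambda d,b,C:(overlay(d,C,b,8,"pics/t.png"),cv2.imread("pics/t.png"))[1]
b=(290,175,336,211);bt=(275,145,321,181);b=(290,173,336,209)
C=[(ring(M+z*h,z,.027),c) for h,c in((.0646,(0,0,255)),(.0745,(0,255,0)),(.0836,(255,0,0)),(.0886,(255,255,0)))]
cv2.imwrite("pics/c24.png",np.vstack([np.hstack([f(d,b,[]),f(d,b,C)]),np.hstack([f(dt,bt,[]),f(dt,bt,C)])]))
cv2.imwrite("pics/full24.png",d["img"][:,:,::-1]);cv2.imwrite("pics/fullt24.png",dt["img"][:,:,::-1])
E
```

```text
t: 22.78
tool_pos: [0.5908, -0.0663, 0.079]
tool_rot: [-2.491, -1.914, 0.0]
contact_force: [-0.2, 0.4, 2.9]
opening: 0.0527
t: 23.28
tool_pos: [0.5908, -0.0663, 0.0789]
tool_rot: [-2.491, -1.914, 0.0]
contact_force: [0.7, 0.3, -0.7]
opening: 0.085
t 23.32 pos mm [590.8 -66.3  79. ] yaw -14.94 F [-0.6 -0.4 -0.5] op 85.0 q6 0.02
t: 24.58
tool_pos: [0.4944, 0.1785, 0.1753]
tool_rot: [2.49, 1.915, 0.001]
contact_force: [0.2, 0.4, -0.6]
opening: 0.0853
t 24.57 pos mm [494.4 178.5 175.3] yaw -14.87 F [ 0.2  0.4 -0.6] op 85.3 q6 0.46
```

View pics/c24.png

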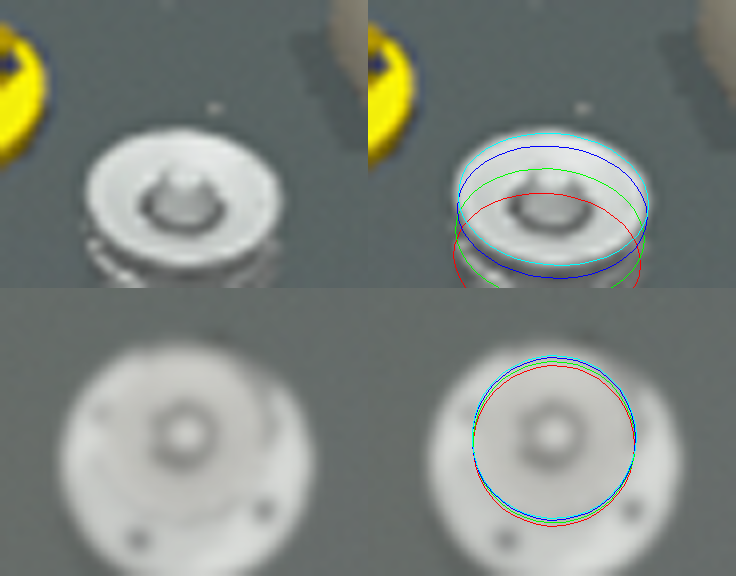

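View pics/a23.png

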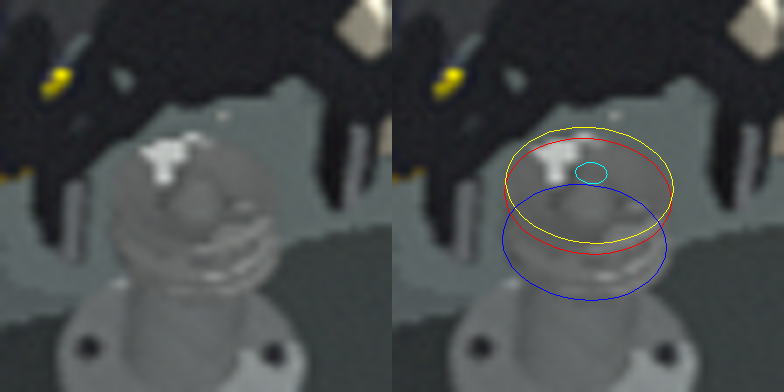

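View pics/full24.png

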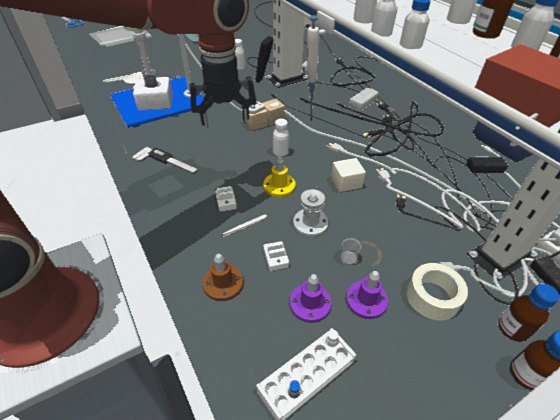

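```bash
python3 -m crank '[{"x":0,"y":0,"z":0,"roll":0},{"x":0,"y":0,"z":0,"roll":0}]'
python3 - <<'E'
from h import *
from station import ctrl
d=ctrl.get_image("scene")
z=np.array([0,0,1.]);M=np.array([.5923,-.0624,0]);b=(290,173,334,223)
C=[(ring(M+z*h,z,.027),c) for h,c in((.0646,(0,0,255)),(.0696,(0,255,255)),(.0745,(0,255,0)),(.0836,(255,0,0)),(.0886,(255,255,0)))]
overlay(d,[],b,9,"pics/t.png");overlay(d,C,b,9,"pics/t2.png")
cv2.imwrite("pics/c25.png",np.hstack([cv2.imread("pics/t.png"),cv2.imread("pics/t2.png")]))
E
```

```text
t: 24.92
tool_pos: [0.4941, 0.1759, 0.1749]
tool_rot: [2.492, 1.912, -0.001]
contact_force: [0.3, -0.6, 0.0]
opening: 0.0852
```

View pics/c25.png

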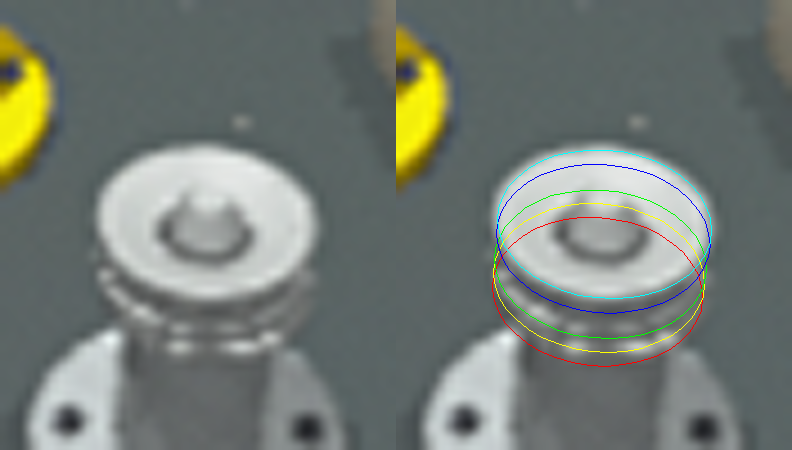

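The last picture shows the pack seated. The top washer's rim lies on the expected ring at 88.6 mm, from (97,215) to (318,215) in the zoomed picture. The two lower rims are together near rows 325–350, and the hollow side faces up. I'm handing it in.

```bash
python3 -c "
from station import ctrl
print(ctrl.finish_job())"
```

```text
the job is handed in; nothing more can be done
None
```

I added both washers to the mandrel and handed the job in at about 25 s; it gave no verdict. I gripped each washer across its rim and tipped it flat over its stand's cheek. The left-hand one, which I took to be `washer_a`, went on hollow side down. The right-hand one (`washer_b`) then went on hollow side up.

**Last checks:**
- **Top washer:** its rim matched the expected seated height (88.6 mm) within about a pixel, or 2–3 mm, and its hollow side faces up.
- **Lower pair:** the two rims sit close together and look level, but they are partly hidden. Their flatness is judged by eye from the scene camera only.
- **Bench:** the scene picture shows nothing else out of place, judged by eye, and the gripper is well clear of everything.
- **Forces:** every reading I took stayed at or below about 10 N.

**What went wrong on the way:**
- **Tipping:** each washer first came out 10–15° short of flat and needed a second, lower press on the stand.
- **Centring:** my first position for `washer_a` over the arbor was about 4 mm off. It touched at about 4 N, so I corrected it from the force and the picture.
- **Drop:** I let `washer_a` go about 8–10 mm above its seat, and it slid down the arbor.

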